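Clamp the chipped knife and look at the chip through the loupe

ROBOT

A 6-joint arm with a two-finger parallel gripper is mounted at the origin on the work surface. World frame = base frame: x ahead of the robot, y to its left, z up, the work surface at z = 0. Lengths are in mm, angles in rad, forces in N, time in s.
With the tool pointing down it reaches from about 275 to 1000 mm from the base axis. Payload 8.4 kg.
Tool frame: the origin (TCP) lies on the centre line of the jaws, within the pads' length; the fingertips stand 25 mm ahead of it and the grasp point (between the pads) lies 6 mm ahead of it; z points along the fingers, x is the direction in which the jaws open and shut, and the axes are right-handed (so a half turn about z gives the same grasp; the last joint's range is limited). The gripper opens to 85 mm and grips with 20 to 120 N. Pads are 22 mm wide; open, the fingers measure 114 mm over their backs; the gripper's body (76 mm by 85 mm) begins 54 mm behind the grasp point. The pads swing forward as they close: fully open they stand 13 mm farther back than shut.
Start: joints at [1.123, 0.353, 1.633, -0, 1.155, -0.002], TCP at [269.486, 563.919, 256.281] pointing down, gripper open.
Joint ranges: [-2.63, 2.63], [-0.92, 2.1], [0.06, 2.66], [-1.3, 4.44], [0, 2.69], [-3.02, 3.02]. Speed limits (rad/s): [2.22, 2.22, 2.79, 3.14, 3.14, 3.14].

INTERFACE

Orientations are given as [roll, pitch, yaw] about the fixed x, y, z axes, in that order (R = Rz(yaw) Ry(pitch) Rx(roll)).
In Python, from rig import r gives the robot as it stands. The module is installed in compiled form; this text tells all that it offers.
- The arm moves only by the tool jog_arm, never from a script. Its argument "deltas" is a list of rows, each an object with "gripper": the gripper command: -1 is fully open, 1 is shut, values between are in proportion; "translation": the shift along the world's x, y, z in units of 10 cm (1.0 is 10 cm), a list of three; "dr": the turn, a rotation vector about the world's x, y, z in units of pi/2 rad (1.0 is pi/2 rad), a list of three. In form: [{"gripper": gripper, "translation": [x, y, z], "dr": [wx, wy, wz]}, ...]. A call has 1 to 12 rows; each row shifts and turns the commanded pose from where the row before left it; what a row does not reach is not made up. A row lasts 1/12 s, in which the tool goes at most 41.7 mm and 7.16 degrees, less where a joint would pass 70% of its speed; a pose out of reach is approached as far as the arm can. A call with a number of a shift or a turn outside -1 to 1 is refused whole. A call with a gripper value outside its range is refused whole. The fingers move at their own pace and stop on an object; "squeeze" is the grip in N (left out, the last holds). Time passes only in rows, so rows that do not move let the fingers close. It gives the time, the measured TCP pose, the force and the opening at its end, in the units of the state.
- r.sense(): the state, without advancing time (a new reading comes with each control period).
- r.grab_frame(name): name is "scene" or "side" or "wrist"; returns the picture (400x640x3 uint8, blue, green, red); there is no depth.
- r.calibration(name): a dict with "mtx" (3x3 intrinsics, pixels), "world_from_camera" (4x4, takes a point from camera to world coordinates). Camera axes: x right, y down, z forward; pixel columns grow to the right and rows downward; lengths in mm; the calibration is good to about 2 mm. The wrist camera is an equidistant fisheye: a pixel r from the principal point sees the ray r / f radians off the axis. A picture is of the moment at which its call begins: read the wrist's pose just before it. calibration takes no time and is no camera call; for the wrist camera it gives the pose at the moment of the call.
- r.sign_off(): hands the job in, once; it reports no verdict.
The state is a dict: "clock": time; "qpos": joint angles; "qvel": joint speeds; "joint_efforts": joint torques, N m; "eef_pos": TCP position; "tcp_rot": TCP orientation; "contact_force": force on the tool from outside, world axes, zero at the start; "wrist_torque": the same for the moment, N m; "opening": opening from 0.0 (shut) to 1.0 (fully open).
Only numpy, scipy, OpenCV 4.12 (cv2) and the standard library are available. Lean on these libraries where they do the work, as an engineer would, in place of code of your own. Each camera call takes 0.05 s, during which the arm holds its last target. There are 200 camera calls.

TASK

The knife in the guided sharpener is still loosely clamped: take the stubby driver from the wooden block, turn the slotted clamp screw clockwise to its stop with it, and stand the driver back in its hole. Then pick up the reading loupe and hold it level and still over the chip in the cutting edge, with the lens at its focal height, which is the height of the broad groove on the guide post. Finish while still holding it there; nothing but the driver may turn the screw, nothing may touch the knife, and leave the glass container, the stone on its rod and the pumpkin where they are.

Things in the scene. Friction and masses are not known exactly. Their poses are not given: they have to be found in the camera images.
- sharpener: Guided knife sharpener, fixed. Origin under its base at counter level, x from the cutting edge towards the guide post, z up. Base plate x -90 to 155, y +-50, 14 mm high; clamp of two flat jaws, x -54 to 30, y +-25, top at z = 82 mm; guide post 12 mm thick at x = 125, 239 mm high, with guide block and tube (x 93 to 137, y -11 to 30 mm) at z = 197 to 219.
- clamp_screw (a joint): Turn of the clamp screw, rad: grows as the screw turns clockwise seen from above, starts between 0 and 0.35 (loose), hard stop (tight) at 1.0. Stiff: it takes about 0.12 N m to turn and stays where it is left.
- screw_slot (a point): Centre of the floor of the slot in the clamp screw's round steel head (24 mm across, 10 mm high, upright axis, on top of the upper jaw). The slot runs right across the head along this point's x axis, is 5.5 mm wide and 6 mm deep, so the head's top is 6 mm above this point. It turns with the screw.
- knife: Santoku knife lying flat, fixed, spine gripped in the jaws. Blade 165 x 45 x 2.2 mm; origin on the underside of the spine, blade along y (tip at y = -89 mm, heel at +75), cutting edge at x = -45 mm; dark wooden handle 26 mm wide, 19 thick, y = +84 to +194 mm. Blade top 72 mm, handle top 81 mm above the counter.
- chip (a point): The chip: a rounded notch 9 mm wide and 4 mm deep in the cutting edge, 45 mm from the origin of the knife towards the tip. Point in the middle of the notch, half the blade's thickness.
- focus_mark (a point): Centre of the broad dark groove, 5 mm high, on the guide post: its height is the loupe's focal height, 55 mm above the cutting edge (about 126 mm above the counter). The other rings on the post are thin.
- tool_block: Pale wooden block 75 x 75 x 50 mm, fixed to the counter, with one upright hole of 24.5 mm diameter right through its middle. Origin under its centre.
- rest (a point): Centre of the mouth of that hole, at the top of the tool_block, 50 mm above the counter.
- driver: Stubby screwdriver, 100 mm long, 0.11 kg, standing blade down in the block's hole, its handle's shoulder on the block. Origin at the middle of the blade's tip, z up the shank. Blade 18 mm wide along x, 2.5 thick along y, z 0 to 16; shank 10 mm thick to z = 45; black handle z 45 to 100 mm, 30 along x by 24 along y: its broad faces are parallel to the blade.
- driver_tip (a point): Middle of the tip of the driver's blade. With the driver at home in its hole it is 45 mm below point rest.
- loupe: Reading loupe lying flat on the counter, 0.11 kg. Origin on the underside of its black handle at the grip point, x towards the lens, z up. Handle 102 mm long (x -65 to +37), 18 wide (y), 16 thick; lens in a steel ring of 60 mm outside diameter, 10 thick, centre at x = +80 mm. Centre of mass about 30 mm from the origin towards the lens.
- loupe_lens (a point): Optical centre of the loupe's lens, 80 mm from the loupe's origin and 5 mm above its underside; z is the lens axis.
- container: Bystander: glass food container with white lid, 142 x 108 mm, 69 mm high, 0.6 kg; origin under its centre.
- stone_rod: Bystander: grey sharpening stone 150 x 27 mm, in an aluminium holder on a steel rod 260 mm long (x -75 to +185 mm, with a black knob at x = -105 to -75 mm), 31 mm high; origin under the stone's centre.
- pumpkin: Bystander: teal ornamental pumpkin, 87 mm across, 74 mm high; origin under its centre.

How it is judged (in metres and radians):
On the way, in this order (a step that is already met when the one before it is completed fails the run):
1. the clamp screw is turned to its stop with the driver's blade in its slot (value of joint clamp_screw above 0.94 rad and distance between driver_tip and screw_slot below 0.007 m), for 0.1 s.
2. the driver stands in the hole of its block again, let go (horizontal distance between driver_tip and rest below 0.012 m and z of driver_tip in the frame of rest below -0.04 m and angle between driver's own z axis and vertical below 0.15 rad and contact force between driver and the fingers below 0.1 N), for 0.2 s.
At the end, for the whole second after the job is handed in: Screw above 0.94 rad; driver let go upright in its hole (tip 40 mm deep or more); loupe held by the fingers alone, still, lens centre within 10 mm of the chip seen from above and within 6 mm of the groove's height, level within 0.10 rad (all of step 2 and value of joint clamp_screw above 0.94 rad and z of loupe_lens in the frame of focus_mark between -0.006 and 0.006 m and horizontal distance between loupe_lens and chip below 0.01 m and angle between loupe_lens's own z axis and vertical below 0.1 rad and linear speed of loupe below 0.02 m/s and angular speed of loupe below 0.15 rad/s and contact force between loupe and the fingers above 1 N and contact force between loupe and sharpener below 0.1 N and contact force between loupe and knife below 0.1 N and contact force between loupe and driver below 0.1 N and contact force between loupe and tool_block below 0.1 N and contact force between loupe and container below 0.1 N); the arm keeps its last pose, push and grip.
It fails at once if the knife is touched (over 1 N) (contact force between knife and anything else above 1 N).
It fails at once if the fingers touch the clamp screw (over 1 N) (contact force between clamp_screw and the fingers above 1 N).
It fails at once if the glass container is moved more than 20 mm (distance of container from where it was at the start of the episode above 0.02 m).
It fails at once if the stone on its rod is moved more than 20 mm (distance of stone_rod from where it was at the start of the episode above 0.02 m).
It fails at once if the pumpkin is moved more than 20 mm (distance of pumpkin from where it was at the start of the episode above 0.02 m).
It also fails if it takes over 67 s, if anything falls off the work surface, if the arm or the gripper's body presses on something with over 40 N, if the wrist force passes 120 N, or if a joint passes its speed limit or range.

## Working session

There is one attempt and no reset: what is moved stays moved. The work goes in short steps, Python scripts to look and compute and a tool call to move; the robot and the scene stay as the last step left them, time stands still between calls to the robot, and variables do not carry over. Pictures are saved under pics/ and viewed, about 8 in all and at most 12, crops included, and the job is handed in when it is done.

Besides the shell and the picture viewer there is one more tool, called after "Emit:" as name(argument=value, ...) on one line, values as JSON. jog_arm: Moves the arm, as the interface text tells. Shifts and turns lie within -1 to 1; 1 stands for 10 cm of shift or pi/2 rad of turn. Its arguments: {"type":"object","properties":{"deltas":{"type":"array"},"squeeze":{"type":"number"}},"required":["deltas"]}

```bash
mkdir -p pics; cat > h.py <<'E'
import numpy as np, cv2
from rig import r
def snap(n,f):
    c=r.calibration(n); im=r.grab_frame(n); cv2.imwrite(f'pics/{f}.png',im); np.savez(f'pics/{f}.npz',**{k:np.array(v) for k,v in c.items()}); return im
def ray(f,uv,fish=False):
    c=np.load(f'pics/{f}.npz'); K=c['mtx']; T=c['world_from_camera']
    x=(uv[0]-K[0,2])/K[0,0]; y=(uv[1]-K[1,2])/K[1,1]
    if fish:
        t=np.hypot(x,y); s=np.sin(t)/max(t,1e-9); d=np.array([x*s,y*s,np.cos(t)])
    else: d=np.array([x,y,1.])
    return T[:3,3],T[:3,:3]@d
def onz(f,uv,z,fish=False):
    o,d=ray(f,uv,fish); return (o+d*(z-o[2])/d[2]).round(1)
def proj(f,P,fish=False):
    c=np.load(f'pics/{f}.npz'); K=c['mtx']; T=c['world_from_camera']
    p=T[:3,:3].T@(np.array(P)-T[:3,3])
    if fish:
        rr=np.hypot(p[0],p[1]); t=np.arctan2(rr,p[2]); x,y=p[:2]*t/max(rr,1e-9)
    else: x,y=p[:2]/p[2]
    return np.array([x*K[0,0]+K[0,2],y*K[1,1]+K[1,2]]).round(1)
E
python3 - <<'E'
from h import *
a=[snap(n,n+'0') for n in('scene','side','wrist')]
for n in('scene','side','wrist'):
    c=r.calibration(n); print(n,np.array(c['mtx']).round(1).tolist(),np.array(c['world_from_camera']).round(3).tolist())
print(r.sense())
E
```

```text
scene [[498.2, 0.0, 316.9], [0.0, 498.2, 197.2], [0.0, 0.0, 1.0]] [[0.554, 0.72, -0.418, 1166.685], [0.833, -0.478, 0.28, -441.45], [0.001, -0.503, -0.864, 1226.465], [0.0, 0.0, 0.0, 1.0]]
side [[382.7, 0.0, 324.8], [0.0, 382.7, 196.2], [0.0, 0.0, 1.0]] [[-0.982, -0.15, 0.118, 447.372], [-0.191, 0.758, -0.624, 660.791], [0.004, -0.635, -0.772, 1001.521], [0.0, 0.0, 0.0, 1.0]]
wrist [[309.7, 0.0, 319.6], [0.0, 309.7, 205.1], [0.0, 0.0, 1.0]] [[0.432, 0.87, 0.237, 208.862], [0.902, -0.416, -0.115, 593.974], [-0.001, 0.263, -0.965, 373.386], [0.0, 0.0, 0.0, 1.0]]
{'clock': 0.15, 'qpos': array([ 1.12262247e+00,  3.53558567e-01,  1.63395345e+00,  2.59341068e-05,
        1.15523599e+00, -2.42180371e-03]), 'qvel': array([ 0.0001034 , -0.00175647, -0.0018927 ,  0.00019237, -0.00135969,
        0.0003991 ]), 'joint_efforts': array([ 5.16988803e-04, -6.05642295e+01, -3.42334414e+01, -8.59054762e-05,
        6.12979667e-03,  1.84681164e-05]), 'eef_pos': array([269.31583474, 563.61454396, 255.69493761]), 'tcp_rot': array([-3.14156614e+00,  1.15529514e-03,  1.12503380e+00]), 'contact_force': array([ 0.84059063, -0.00263036, -0.91397576]), 'wrist_torque': array([ 0.04252143,  0.02357545, -0.00496891]), 'opening': 1.0016311744106978}
```

View pics/scene0.png

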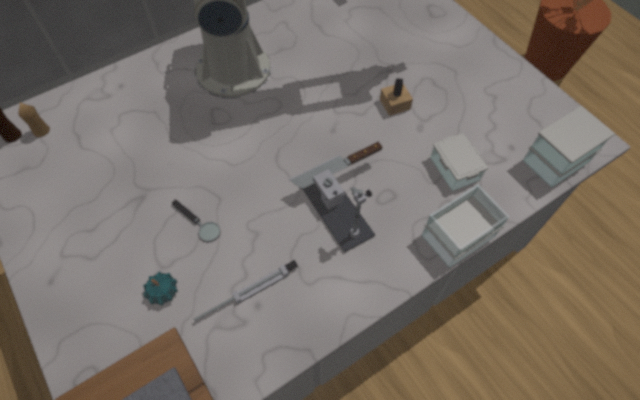

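View pics/side0.png

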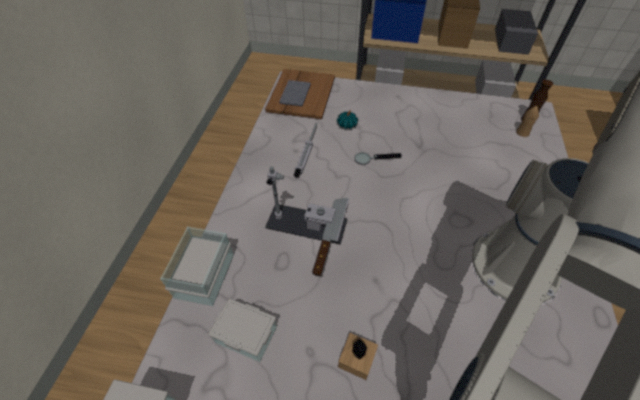

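View pics/wrist0.png

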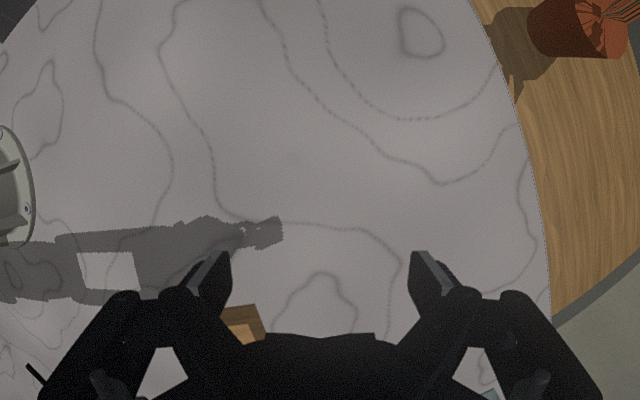

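The scene view shows the block at (397,100) with the driver, the knife from (300,180) to (380,148), the screw near (327,184), the post near (355,232) and the loupe from (175,205) to (208,232). The side view has the block at (358,355) and the screw at (320,211). The wrist view shows only a corner of the block at (243,322).

```bash
python3 - <<'E'
from h import *
for n,z,s,d in [('blocktop',50,(397,94),(357,350)),('drvtop',105,(398,82),(360,343)),('screw',98,(327,184),(320,211)),('postbase',14,(354,245),(277,215)),('loupelens',5,(208,232),(363,158)),('loupe handle end',8,(174,204),(401,156)),('knife handle end',72,(380,147),(319,272)),('blade tip',71,(293,180),(345,200)),('cont1',69,(459,155),(245,325)),('pump',37,(160,288),(347,120)),('stone knob',15,(291,267),(298,173)),('rod end',15,(195,320),(316,124))]:
    print(n,onz('scene0',s,z),onz('side0',d,z))
a=cv2.imread('pics/scene0.png')[70:260,160:420]; 
b=cv2.imread('pics/side0.png')[135:245,250:420]; b2=cv2.imread('pics/side0.png')[325:385,330:390]
cv2.imwrite('pics/c1.png',cv2.resize(a,None,fx=3,fy=3,interpolation=2))
E
```

```text
blocktop [425.9 352.3  50. ] [424.4 350.1  50. ]
drvtop [424.8 347.3 105. ] [421.2 351.2 105. ]
screw [601.5 -31.3  98. ] [588.8 -10.4  98. ]
postbase [757.4 -48.3  14. ] [734.1 -30.2  14. ]
loupelens [ 502.6 -354.2    5. ] [ 497.  -349.7    5. ]
loupe handle end [ 373.3 -393.4    8. ] [ 360.8 -384.3    8. ]
knife handle end [569.5 173.6  72. ] [554.3 173.6  72. ]
blade tip [525.8 -91.8  71. ] [525.  -87.9  71. ]
cont1 [713.9 344.6  69. ] [704.7 350.   69. ]
pump [ 592.6 -528.1   37. ] [ 583.7 -512.9   37. ]
stone knob [ 717.9 -221.9   15. ] [ 710.9 -221.1   15. ]
rod end [ 705.4 -492.8   15. ] [ 703.1 -491.5   15. ]
```

View pics/c1.png

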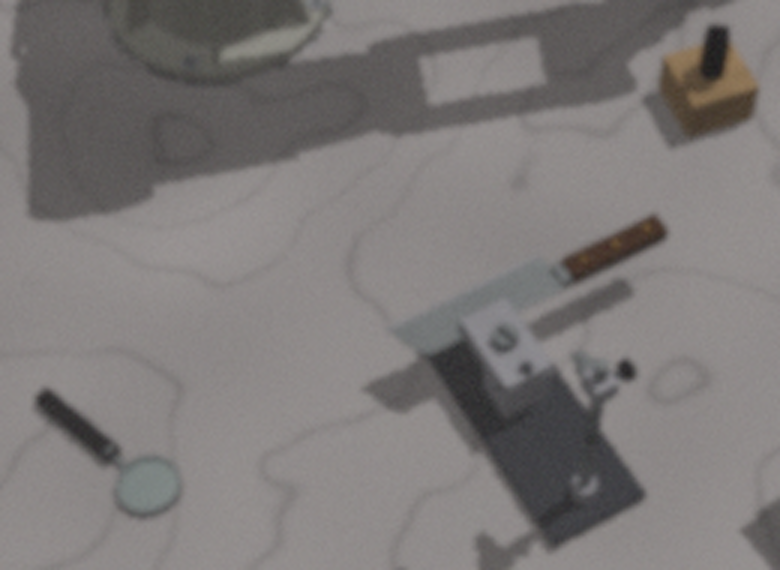

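The crop shows the layout clearly. The driver is at about (424,350), and its slot can't be resolved yet. I'll bring the wrist camera over the driver.

Emit:
jog_arm(deltas=[{"gripper": -1, "translation": [0.2, -0.27, 0], "dr": [0, 0, 0]}, {"gripper": -1, "translation": [0.2, -0.27, 0], "dr": [0, 0, 0]}, {"gripper": -1, "translation": [0.2, -0.27, 0], "dr": [0, 0, 0]}, {"gripper": -1, "translation": [0.2, -0.27, 0], "dr": [0, 0, 0]}, {"gripper": -1, "translation": [0.2, -0.27, 0], "dr": [0, 0, 0]}, {"gripper": -1, "translation": [0.2, -0.27, 0], "dr": [0, 0, 0]}, {"gripper": -1, "translation": [0.2, -0.27, 0], "dr": [0, 0, 0]}, {"gripper": -1, "translation": [0.15, -0.24, 0], "dr": [0, 0, 0]}, {"gripper": -1, "translation": [0, 0, 0], "dr": [0, 0, 0]}])

```text
clock: 0.9
eef_pos: [426.5, 347.1, 256.1]
tcp_rot: [3.14, 0.002, 1.122]
contact_force: [-0.1, 0.6, 0.1]
opening: 0.999
```

```bash
python3 - <<'E'
from h import *
snap('wrist','w1'); s=r.sense(); print(s['clock'],s['eef_pos'],s['tcp_rot'],s['qpos'].round(2))
E
```

```text
0.95 [425.54526361 348.85068374 256.09981665] [3.14152762e+00 6.65955985e-04 1.12173532e+00] [ 0.68  0.24  1.79 -0.    1.11 -0.44]
```

View pics/w1.png

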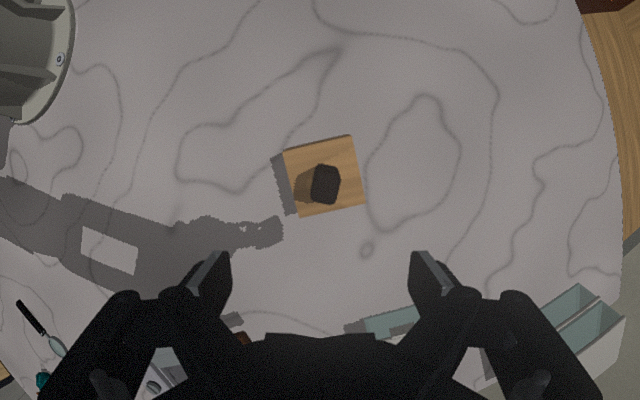

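The wrist view shows the block at (325,175) and the black handle at (325,184). The handle's long axis is near image-vertical.

```bash
python3 - <<'E'
from h import *
im=cv2.imread('pics/w1.png')
g=im.max(2); sub=np.zeros_like(g); sub[155:215,300:352]=(g[155:215,300:352]<60)*255
n,l,st,ce=cv2.connectedComponentsWithStats(sub); k=1+np.argmax(st[1:,4]); print(st[k])
def rect(mask,z):
    cs,_=cv2.findContours(mask,0,1); c=max(cs,key=cv2.contourArea)[:,0]
    p=np.array([onz('w1',q,z,True)[:2] for q in c],np.float32); return cv2.minAreaRect(p),p
print('handle',rect((l==k).astype(np.uint8)*255,105)[0])
h=cv2.cvtColor(im,40); w=((h[...,1]>75)&(h[...,0]<25)).astype(np.uint8)*255; w[:, :270]=0; w[:,380:]=0; w[230:]=0; w[:120]=0
w=cv2.morphologyEx(w|sub,3,np.ones((5,5)))
print('block50',rect(w,50)[0])
cv2.imwrite('pics/c2.png',cv2.resize(im[115:235,260:400],None,fx=5,fy=5,interpolation=2))
T=np.load('pics/w1.npz')['world_from_camera'];print(T.round(2))
E
```

```text
[310 164  30  40 937]
handle ((417.1002502441406, 358.0693054199219), (23.70997428894043, 34.19257736206055), 53.599117279052734)
block50 ((419.4368896484375, 356.7117004394531), (75.1316909790039, 76.7063980102539), 77.14189910888672)
[[ 4.3000e-01  8.7000e-01  2.4000e-01  3.6597e+02]
 [ 9.0000e-01 -4.2000e-01 -1.2000e-01  3.7776e+02]
 [-0.0000e+00  2.6000e-01 -9.6000e-01  3.7367e+02]
 [ 0.0000e+00  0.0000e+00  0.0000e+00  1.0000e+00]]
```

View pics/c2.png

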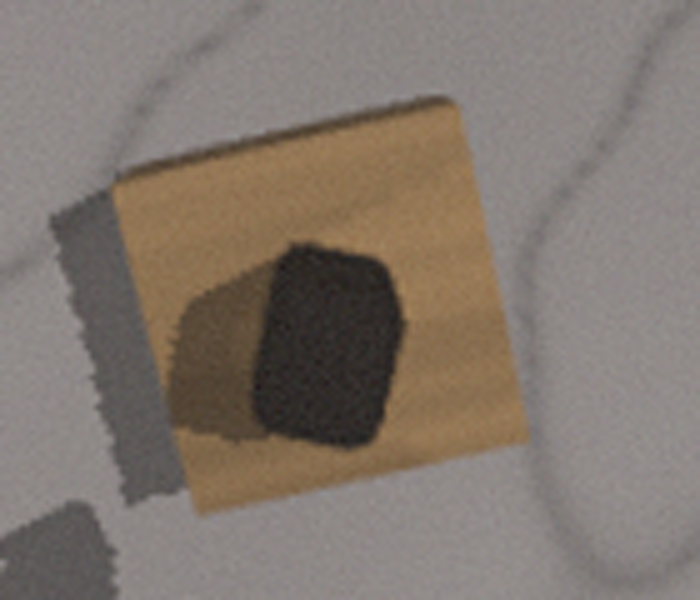

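```bash
python3 - <<'E'
from h import *
for f,(x0,x1,y0,y1) in {'scene0':(375,420,70,120),'side0':(332,385,325,385)}.items():
    im=cv2.imread(f'pics/{f}.png'); h=cv2.cvtColor(im,40)
    w=np.zeros(h.shape[:2],np.uint8); w[y0:y1,x0:x1]=((h[...,1]>70)&(h[...,0]<25)&(h[...,2]>60))[y0:y1,x0:x1]*255
    d=np.zeros_like(w); d[y0:y1,x0:x1]=(im.max(2)<55)[y0:y1,x0:x1]*255
    cs,_=cv2.findContours(cv2.morphologyEx(w|d*(0),3,np.ones((3,3))),0,1); c=max(cs,key=cv2.contourArea)
    print(f,cv2.convexHull(cv2.approxPolyDP(c,2,True))[:,0].tolist())
    ys,xs=np.nonzero(d); print('dark',xs.min(),xs.max(),ys.min(),ys.max())
    # predicted block silhouette corners for both hypotheses
    for cx,cy in((419.4,356.7),(425,351)):
        a=np.radians(77.1); R=np.array([[np.cos(a),-np.sin(a)],[np.sin(a),np.cos(a)]])
        q=[(R@np.array(s)*37.5+[cx,cy]).tolist() for s in((-1,-1),(1,-1),(1,1),(-1,1))]
        print((cx,cy),'top',[proj(f,p+[50]).tolist() for p in q],'bot',[proj(f,p+[0]).tolist() for p in q],'drvtop',proj(f,(cx,cy,105)))
snap('wrist','w2');s=r.sense();print(s['eef_pos'])
im=cv2.imread('pics/w2.png');h=cv2.cvtColor(im,40)
w=((h[...,1]>75)&(h[...,0]<25)).astype(np.uint8)*255; w[:, :270]=0; w[:,380:]=0; w[230:]=0; w[:120]=0
cs,_=cv2.findContours(cv2.morphologyEx(w,3,np.ones((15,15))),0,1); c=max(cs,key=cv2.contourArea)[:,0]
print(cv2.minAreaRect(np.array([onz('w2',q,50,True)[:2] for q in c],np.float32)))
E
```

```text
scene0 [[411, 97], [408, 108], [388, 112], [381, 100], [382, 89], [394, 86], [402, 85]]
dark 394 401 80 95
(419.4, 356.7) top [[391.0, 104.0], [413.0, 97.4], [402.4, 80.5], [380.8, 86.8]] bot [[388.9, 114.6], [410.3, 108.1], [400.1, 91.4], [379.1, 97.6]] drvtop [399.3  79.6]
(425, 351) top [[390.6, 106.0], [412.7, 99.4], [402.1, 82.4], [380.5, 88.7]] bot [[388.6, 116.5], [410.1, 110.0], [399.8, 93.2], [378.7, 99.4]] drvtop [399.   81.5]
side0 [[377, 345], [365, 378], [339, 366], [339, 359], [349, 333]]
dark 353 366 339 358
(419.4, 356.7) top [[349.9, 332.6], [338.3, 361.4], [368.1, 375.2], [378.5, 345.1]] bot [[348.9, 339.6], [337.7, 367.5], [366.2, 380.8], [376.3, 351.7]] drvtop [360.4 345.5]
(425, 351) top [[348.1, 330.0], [336.4, 358.5], [366.0, 372.1], [376.5, 342.3]] bot [[347.1, 337.0], [335.9, 364.7], [364.2, 377.8], [374.4, 349.0]] drvtop [358.4 342.6]
[424.93118458 350.06640152 256.1868395 ]
((419.29901123046875, 356.6340637207031), (74.91162109375, 76.8187484741211), 77.40342712402344)
```

Emit:
jog_arm(deltas=[{"gripper": -1, "translation": [-0.025, 0.03, -0.2], "dr": [0, 0, -0.061]}, {"gripper": -1, "translation": [-0.025, 0.03, -0.3], "dr": [0, 0, -0.061]}, {"gripper": -1, "translation": [0, 0, -0.3], "dr": [0, 0, 0]}, {"gripper": -1, "translation": [0, 0, -0.2], "dr": [0, 0, 0]}, {"gripper": -1, "translation": [0, 0, 0], "dr": [0, 0, 0]}, {"gripper": -1, "translation": [0, 0, 0], "dr": [0, 0, 0]}])

```text
clock: 1.5
eef_pos: [418.5, 357.4, 155.6]
tcp_rot: [-3.141, 0.002, 0.935]
contact_force: [-0.2, 0.1, 0.8]
opening: 0.999
```

```bash
python3 - <<'E'
from h import *
im=snap('wrist','w3'); s=r.sense(); print(s['clock'],s['eef_pos'],s['tcp_rot'])
for p in((420,356,105),(420,356,50)): print(proj('w3',p,True))
cv2.imwrite('pics/c3.png',cv2.resize(im[60:360,160:480],None,fx=1.8,fy=1.8))
E
```

```text
1.55 [419.35524823 357.8373376  156.87317441] [-3.14148949e+00 -1.65901234e-04  9.34319915e-01]
[317.9 244.5]
[318.4 216.6]
```

View pics/c3.png

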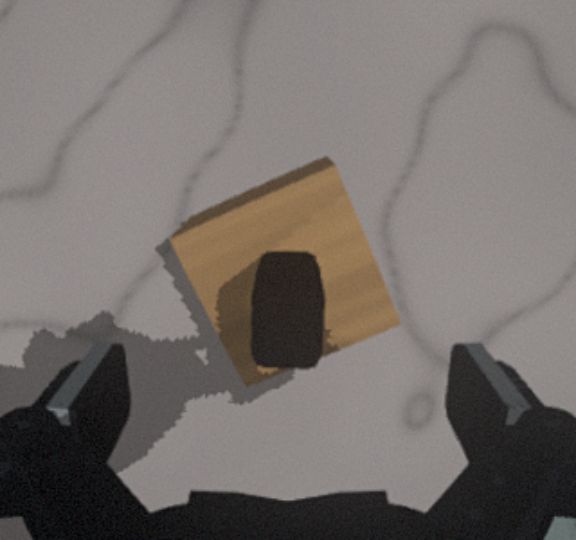

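The handle is square to the jaws and centred between them, with both at column 320. It sits about 2–3 mm toward −tool y. I'll descend and grip.

Emit:
jog_arm(deltas=[{"gripper": -1, "translation": [-0.02, 0.015, -0.2], "dr": [0, 0, 0]}, {"gripper": -1, "translation": [0, 0, -0.2], "dr": [0, 0, 0]}, {"gripper": -1, "translation": [0, 0, -0.2], "dr": [0, 0, 0]}, {"gripper": -1, "translation": [0, 0, 0], "dr": [0, 0, 0]}, {"gripper": 1, "translation": [0, 0, 0], "dr": [0, 0, 0]}, {"gripper": 1, "translation": [0, 0, 0], "dr": [0, 0, 0]}, {"gripper": 1, "translation": [0, 0, 0], "dr": [0, 0, 0]}, {"gripper": 1, "translation": [0, 0, 0], "dr": [0, 0, 0]}, {"gripper": 1, "translation": [0, 0, 0], "dr": [0, 0, 0]}, {"gripper": 1, "translation": [0, 0, 0], "dr": [0, 0, 0]}, {"gripper": 1, "translation": [0, 0, 0], "dr": [0, 0, 0]}, {"gripper": 1, "translation": [0, 0, 0], "dr": [0, 0, 0]}], squeeze=90)

```text
clock: 2.55
eef_pos: [417.9, 358.8, 97.4]
tcp_rot: [3.141, -0.001, 0.933]
contact_force: [-1.2, -0.6, 7.3]
opening: 0.269
```

Emit:
jog_arm(deltas=[{"gripper": 1, "translation": [0, 0, 0.1], "dr": [0, 0, 0]}, {"gripper": 1, "translation": [0, 0, 0.3], "dr": [0, 0, 0]}, {"gripper": 1, "translation": [0, 0, 0.3], "dr": [0, 0, 0]}, {"gripper": 1, "translation": [0, 0, 0.3], "dr": [0, 0, 0]}, {"gripper": 1, "translation": [0.15, -0.25, 0.25], "dr": [0, 0, 0]}, {"gripper": 1, "translation": [0.18, -0.32, 0.2], "dr": [0, 0, 0]}, {"gripper": 1, "translation": [0.18, -0.34, 0.1], "dr": [0, 0, 0]}, {"gripper": 1, "translation": [0.18, -0.34, 0], "dr": [0, 0, 0]}, {"gripper": 1, "translation": [0.18, -0.34, 0], "dr": [0, 0, 0]}, {"gripper": 1, "translation": [0.18, -0.34, 0], "dr": [0, 0, 0]}, {"gripper": 1, "translation": [0.18, -0.34, 0], "dr": [0, 0, 0]}, {"gripper": 1, "translation": [0.18, -0.34, 0], "dr": [0, 0, 0]}])

```text
clock: 3.55
eef_pos: [558.8, 95.6, 252.1]
tcp_rot: [3.141, -0.0, 0.933]
contact_force: [0.3, 1.1, -0.9]
opening: 0.264
```

Emit:
jog_arm(deltas=[{"gripper": 1, "translation": [0.18, -0.34, 0], "dr": [0, 0, 0]}, {"gripper": 1, "translation": [0.18, -0.34, 0], "dr": [0, 0, 0]}, {"gripper": 1, "translation": [0.18, -0.34, 0], "dr": [0, 0, 0]}, {"gripper": 1, "translation": [0.18, -0.34, 0], "dr": [0, 0, 0]}, {"gripper": 1, "translation": [0.16, -0.18, 0], "dr": [0, 0, 0]}, {"gripper": 1, "translation": [0, 0, 0], "dr": [0, 0, 0]}, {"gripper": 1, "translation": [0, 0, 0], "dr": [0, 0, 0]}, {"gripper": 1, "translation": [0, 0, 0], "dr": [0, 0, 0]}])

```text
clock: 4.22
eef_pos: [645.7, -56.1, 251.3]
tcp_rot: [-3.141, 0.0, 0.933]
contact_force: [-0.4, -0.3, -1.0]
opening: 0.268
```

```bash
python3 - <<'E'
from h import *
im=snap('wrist','w4'); s=r.sense(); print(s['clock'],s['eef_pos'],s['tcp_rot'],s['opening'],s['qpos'].round(2))
for z in (92,): print(proj('w4',(592,-15,z),True))
cv2.imwrite('pics/c4.png',im[:,60:600])
E
```

```text
4.2667 [645.66152724 -55.6794372  251.35931112] [-3.14075552e+00  1.71121774e-04  9.33791441e-01] 0.26721731317774094 [-0.09  0.39  1.59  0.    1.16 -1.02]
[319.7 122.9]
```

View pics/c4.png

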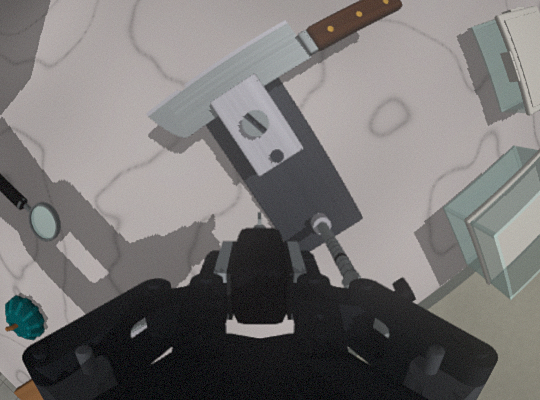

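The view shows the screw head at full-frame (314,124) with its slot, the blade edge upper left, the post at (382,222), and the driver upright between the pads with its tip near (320,218).

```bash
python3 - <<'E'
from h import *
f='w4'; im=cv2.imread('pics/w4.png'); g=cv2.cvtColor(im,6)
s=g[104:146,294:336]; 
print('\n'.join(' '.join(f'{v:3d}' for v in row[::1]) for row in s[6:36,4:38]))
s0=np.array([645.66,-55.68,251.36]); print('tip pred',proj(f,s0-[0,0,92.4],True))
# slot pixels
cs=[]
E
```

```text
172 170 169 169 173 169 164 166 171 166 169 168 162 161 152 153 148 153 151 150 151 150 163 170 172 171 173 179 175 177 181 184 177 174
166 174 170 170 173 171 175 175 170 172 164 157 149 151 142 143 141 143 142 137 134 144 151 150 157 170 177 175 173 179 176 179 178 177
168 168 171 172 173 174 169 171 171 142 143 143 140 142 142 144 146 146 144 142 138 140 144 144 149 157 173 174 177 177 177 182 175 180
171 169 166 172 172 171 175 170 141  93  94 122 137 144 144 142 140 145 143 145 145 144 142 143 142 144 152 172 176 180 179 179 180 181
169 166 170 171 170 175 169 145  86  66  64  84 116 135 139 144 144 142 141 142 144 144 141 148 141 147 151 157 167 176 177 180 179 177
168 166 166 167 166 164 142  93  79  67  60  63  77 107 140 145 147 140 143 141 145 143 145 143 141 142 141 150 148 171 176 178 177 176
169 168 169 161 144 113  94  74  81  77  70  62  58  75 105 141 141 144 141 141 141 146 145 142 144 141 146 143 131 164 179 177 177 180
169 170 167 169 165 140  99  79  79  85  71  64  63  58  70 100 135 137 138 146 146 141 140 147 143 143 142 143 143 155 171 176 177 174
171 167 169 
[... 2302 characters left out ...]
2 174 172 160 127 111 111 113 108 111 109 122 129 138 142 142 143 139 143 145 138 140 149 158 164 168 169 167 170 165 171 169 171 168
173 171 175 174 159 134 111 108 108 104 112 114 120 115 123 120 120 128 129 124 125 114 128 155 171 168 167 167 166 169 173 170 175 165
171 173 175 174 171 160 131 126 141 116 104 107 106 108 108 106 106 111 136 154 142 111 143 163 169 169 166 164 162 168 170 170 168 168
168 173 175 172 171 168 162 153 167 140 116 108 108 109 109 107 107 130 156 175 166 144 168 170 170 168 167 171 168 168 166 171 167 169
169 169 174 173 170 171 173 168 174 168 141 133 136 125 111 133 132 156 165 167 169 166 175 174 167 168 169 164 167 168 167 166 171 169
tip pred [318.7 219. ]
```

```bash
python3 - <<'E'
from h import *
f='w4'; im=cv2.imread('pics/w4.png'); g=cv2.cvtColor(im,6)
m=np.zeros_like(g); m[110:134,300:328]=(g[110:134,300:328]<100)*255
n,l,st,ce=cv2.connectedComponentsWithStats(m); k=1+np.argmax(st[1:,4]); ys,xs=np.nonzero(l==k)
print('slot px',st[k],ce[k])
P=np.array([onz(f,(x,y),92,True)[:2] for x,y in zip(xs,ys)]); rc=cv2.minAreaRect(P.astype(np.float32)); print(rc)
d=cv2.fitLine(P.astype(np.float32),cv2.DIST_L2,0,.01,.01).ravel(); print('slot dir',np.degrees(np.arctan2(d[1],d[0])),'c',d[2:],P.mean(0))
# jaw top plate bright
b=((g>155)).astype(np.uint8)*255; b[:70]=0;b[180:]=0;b[:,:265]=0;b[:,365:]=0
h=cv2.cvtColor(im,40); print(g[207:232,312:330])
E
```

```text
slot px [304 113  23  20 146] [315.06164384 122.64383562]
((589.4413452148438, -18.180143356323242), (22.785181045532227, 5.153546333312988), 12.264791488647461)
slot dir 12.2589 c [589.36304  -18.152054] [589.3630137  -18.15205479]
[[171 172 172 174 175 151 119 106 107  80  60  64  74  73  71  69  66  76]
 [171 172 174 171 174 169 158 120 110  93  76  65  73  70  67  69  69  66]
 [169 172 169 169 174 175 170 158 120 108  90  72  61  64  73  66  68  66]
 [168 172 170 170 172 171 176 172 125 107  98  87  65  67  67  71  65  66]
 [171 170 171 171 173 167 162 157 125 111 112  98  79  64  70  66  72  73]
 [174 171 176 169 175 152 125 116 117 126 119 107  91  66  63  70  70  66]
 [173 173 170 169 176 148  86  84  90 148 148 120 103  81  67  62  73  69]
 [169 171 173 171 172 146  87  76  88 152 174 148 116 103  78  64  63  72]
 [170 171 170 170 171 146  86  83  83 151 176 159 115 104  85  74  63  71]
 [172 172 170 173 174 150  89  74  84 152 175 164 137 113 100  84  66  62]
 [169 171 172 170 174 150  79  73  85 149 172 175 163 134 114  93  79  69]
 [168 167 170 168 172 147  91  75  90 137 
[... 308 characters left out ...]
170 171 171 158 130 106]
 [171 170 174 173 165 151 135 134 137 147 163 168 170 173 167 147 121 110]
 [171 175 168 164 148 126 130 135 128 123 130 153 170 173 168 168 144 114]
 [172 169 137 109  90  89  91  91  90  89  88 109 139 171 170 173 170 155]
 [173 154 102  81  78  80  81  84  87  84  84  85 105 138 172 176 175 174]
 [134 112  73  55  65  68  68  67  74  69  73  67  77  94 134 140 141 141]
 [ 80  54  47  47  53  47  48  45  51  46  53  53  47  50  77  81  84  82]
 [ 41  38  42  38  43  33  45  42  33  36  36  40  36  31  39  33  29  42]
 [ 32  37  37  38  33  43  40  46  32  34  43  33  34  36  36  35  42  33]
 [ 40  45  41  34  37  42  35  39  40  38  35  38  29  38  35  43  34  38]]
```

```bash
python3 - <<'E'
from h import *
f='w4'; t=np.array([645.66,-55.68,251.36-92.4]); y=.9338; ty=np.array([np.sin(y),-np.cos(y),0])
for a in(-11,-9,-7,-5):
  print(a,[proj(f,t+ty*a+[0,0,z],True).tolist() for z in(0,16)])
E
```

```text
-11 [[318.7, 204.1], [318.6, 210.4]]
-9 [[318.7, 206.8], [318.6, 213.4]]
-7 [[318.7, 209.5], [318.6, 216.3]]
-5 [[318.7, 212.2], [318.6, 219.2]]
```

Emit:
jog_arm(deltas=[{"gripper": 1, "translation": [-0.075, 0.046, 0], "dr": [0, 0, 0.0677]}, {"gripper": 1, "translation": [-0.075, 0.046, 0], "dr": [0, 0, 0.0677]}, {"gripper": 1, "translation": [-0.075, 0.046, 0], "dr": [0, 0, 0.0677]}, {"gripper": 1, "translation": [-0.075, 0.046, -0.1], "dr": [0, 0, 0.0677]}, {"gripper": 1, "translation": [-0.075, 0.046, -0.1], "dr": [0, 0, 0.0677]}, {"gripper": 1, "translation": [-0.075, 0.046, -0.1], "dr": [0, 0, 0.0677]}, {"gripper": 1, "translation": [-0.075, 0.046, -0.1], "dr": [0, 0, 0.0677]}, {"gripper": 1, "translation": [-0.075, 0.046, -0.1], "dr": [0, 0, 0.0677]}, {"gripper": 1, "translation": [0, 0, -0.04], "dr": [0, 0, 0]}, {"gripper": 1, "translation": [0, 0, 0], "dr": [0, 0, 0]}, {"gripper": 1, "translation": [0, 0, 0], "dr": [0, 0, 0]}, {"gripper": 1, "translation": [0, 0, 0], "dr": [0, 0, 0]}])

```text
clock: 5.27
eef_pos: [587.2, -19.5, 198.1]
tcp_rot: [3.14, 0.0, 1.782]
contact_force: [-0.5, -0.7, -1.3]
opening: 0.264
```

```bash
python3 - <<'E'
from h import *
im=snap('wrist','w5'); s=r.sense(); print(s['clock'],s['eef_pos'],s['tcp_rot'],s['opening'],s['qpos'].round(2))
e=s['eef_pos'];y=s['tcp_rot'][2];ty=np.array([np.sin(y),-np.cos(y),0])
print('yaw deg',np.degrees(y),'driver',e+3.7*ty-[0,0,92.4],'tip px',proj('w5',e+3.7*ty-[0,0,92.4],True),'tip -9',proj('w5',e-5.3*ty-[0,0,92.4],True),'slot px',proj('w5',(589.4,-18.2,92),True), 'slot ends',[proj('w5',(589.4+a*.977,-18.2+a*.212,92),True) for a in(-12,12)])
cv2.imwrite('pics/c5.png',cv2.resize(im[130:290,220:420],None,fx=4,fy=4,interpolation=2))
E
```

```text
5.3167 [587.21356721 -19.68289478 198.02028615] [3.14017398e+00 3.88785802e-04 1.78232931e+00] 0.2717427867978115 [-0.04  0.36  1.77 -0.    1.01 -1.82]
yaw deg 102.11994714307728 driver [590.83109495 -18.90604663 105.62028615] tip px [317.3 222.5] tip -9 [317.3 210.4] slot px [318.8 215.2] slot ends [array([318.7, 199.8]), array([318.8, 230.1])]
```

View pics/c5.png

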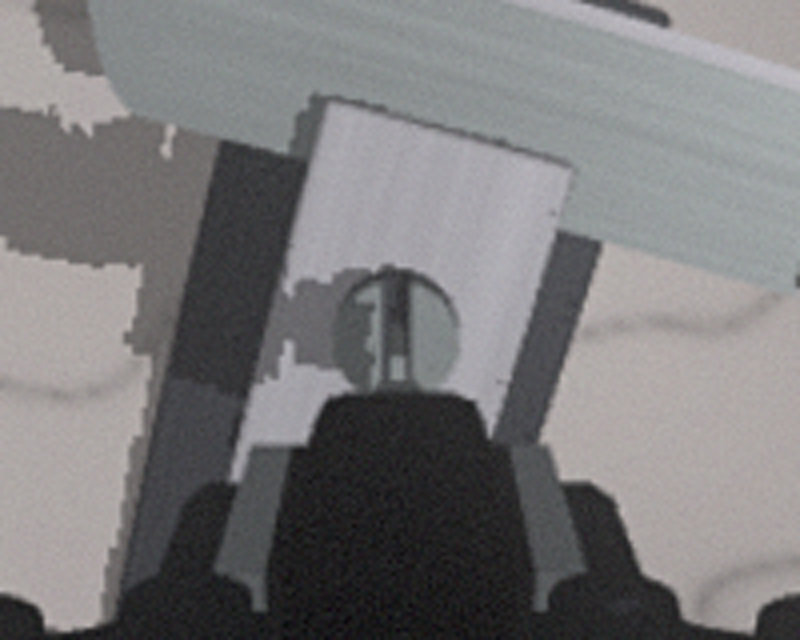

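The slot runs vertically at crop x≈397 and the blade stands over it at x≈398, so they are aligned. The blade is about 1 mm long along the slot. I'll lower it into the slot.

Emit:
jog_arm(deltas=[{"gripper": 1, "translation": [-0.012, -0.002, -0.05], "dr": [0, 0, 0]}, {"gripper": 1, "translation": [0, 0, -0.05], "dr": [0, 0, 0]}, {"gripper": 1, "translation": [0, 0, -0.04], "dr": [0, 0, 0]}, {"gripper": 1, "translation": [0, 0, -0.02], "dr": [0, 0, 0]}, {"gripper": 1, "translation": [0, 0, -0.02], "dr": [0, 0, 0]}, {"gripper": 1, "translation": [0, 0, 0], "dr": [0, 0, 0]}, {"gripper": 1, "translation": [0, 0, 0], "dr": [0, 0, 0]}])

```text
clock: 5.9
eef_pos: [585.2, -19.9, 179.1]
tcp_rot: [-3.141, -0.0, 1.784]
contact_force: [0.2, 0.3, -1.1]
opening: 0.269
```

Emit:
jog_arm(deltas=[{"gripper": 1, "translation": [0, 0, -0.01], "dr": [0, 0, 0]}, {"gripper": 1, "translation": [0, 0, -0.01], "dr": [0, 0, 0]}, {"gripper": 1, "translation": [0, 0, 0], "dr": [0, 0, 0]}, {"gripper": 1, "translation": [0, 0, 0], "dr": [0, 0, 0]}], squeeze=110)

```text
clock: 6.23
eef_pos: [585.6, -19.9, 178.3]
tcp_rot: [3.141, 0.0, 1.784]
contact_force: [-1.8, 0.6, 7.9]
opening: 0.267
```

Emit:
jog_arm(deltas=[{"gripper": 1, "translation": [0, 0.0026, 0], "dr": [0, 0, -0.0444]}, {"gripper": 1, "translation": [0, 0.0026, 0], "dr": [0, 0, -0.0444]}, {"gripper": 1, "translation": [0, 0.0026, 0], "dr": [0, 0, -0.0444]}, {"gripper": 1, "translation": [0, 0.0026, 0], "dr": [0, 0, -0.0444]}, {"gripper": 1, "translation": [0, 0.0026, 0], "dr": [0, 0, -0.0444]}, {"gripper": 1, "translation": [0, 0.0026, 0], "dr": [0, 0, -0.0444]}, {"gripper": 1, "translation": [0, 0.0026, 0], "dr": [0, 0, -0.0444]}, {"gripper": 1, "translation": [0, 0.0026, 0], "dr": [0, 0, -0.0444]}, {"gripper": 1, "translation": [0, 0, 0], "dr": [0, 0, 0]}])

```text
clock: 6.98
eef_pos: [586.3, -17.8, 178.3]
tcp_rot: [3.139, -0.001, 1.223]
contact_force: [0.6, 0.3, 5.6]
opening: 0.265
```

```bash
python3 - <<'E'
from h import *
s=r.sense(); print(s)
E
```

```text
{'clock': 6.9833, 'qpos': array([-3.28701922e-02,  3.77881086e-01,  1.78923727e+00, -1.14718877e-04,
        9.71807294e-01, -1.25590020e+00]), 'qvel': array([-0.00153315,  0.00098639,  0.00023728, -0.001454  ,  0.00018877,
       -0.12003329]), 'joint_efforts': array([ 5.12463064e-02, -5.45286298e+01, -2.74791563e+01,  1.22134471e-01,
        2.03288770e-01,  1.48011558e+00]), 'eef_pos': array([586.31370137, -17.80849464, 178.31711455]), 'tcp_rot': array([ 3.13902739e+00, -7.35764459e-04,  1.22309551e+00]), 'contact_force': array([0.62999601, 0.31400505, 5.5723006 ]), 'wrist_torque': array([ 0.01568872, -0.15169793,  0.04545387]), 'opening': 0.2648113742580736}
```

Emit:
jog_arm(deltas=[{"gripper": 1, "translation": [0.0014, 0.0024, 0], "dr": [0, 0, -0.0444]}, {"gripper": 1, "translation": [0.0014, 0.0024, 0], "dr": [0, 0, -0.0444]}, {"gripper": 1, "translation": [0.0014, 0.0024, 0], "dr": [0, 0, -0.0444]}, {"gripper": 1, "translation": [0.0014, 0.0024, 0], "dr": [0, 0, -0.0444]}, {"gripper": 1, "translation": [0, 0, 0], "dr": [0, 0, 0]}, {"gripper": 1, "translation": [0, 0, 0], "dr": [0, 0, 0]}])

```text
clock: 7.48
eef_pos: [586.9, -16.9, 178.3]
tcp_rot: [3.139, -0.001, 0.949]
contact_force: [0.3, -0.1, 6.4]
opening: 0.264
```

```bash
python3 - <<'E'
from h import *
s=r.sense(); print(s['wrist_torque'],s['qvel'][5],s['joint_efforts'][5],s['tcp_rot'])
E
```

```text
[-0.03148829 -0.15737867  0.07634495] -0.014209006619051471 0.33343445509672165 [ 3.13922690e+00 -1.40276871e-03  9.48713709e-01]
```

Emit:
jog_arm(deltas=[{"gripper": 1, "translation": [0.0014, 0.0018, 0], "dr": [0, 0, -0.0444]}, {"gripper": 1, "translation": [0.0014, 0.0018, 0], "dr": [0, 0, -0.0444]}, {"gripper": 1, "translation": [0.0014, 0.0018, 0], "dr": [0, 0, -0.0444]}, {"gripper": 1, "translation": [0, 0, 0], "dr": [0, 0, 0]}, {"gripper": 1, "translation": [0, 0, 0], "dr": [0, 0, 0]}])

```text
clock: 7.9
eef_pos: [587.5, -16.4, 178.4]
tcp_rot: [3.139, -0.002, 0.74]
contact_force: [0.9, -1.1, 6.4]
opening: 0.264
```

```bash
python3 - <<'E'
from h import *
s=r.sense(); print(s['wrist_torque'],s['qvel'][5],s['joint_efforts'][5],s['tcp_rot'],s['eef_pos'])
E
```

```text
[-0.0406858  -0.28802507  0.20395663] -0.014909149684733 0.47422919422388077 [ 3.13924353e+00 -2.16367022e-03  7.39752362e-01] [587.53214184 -16.35970719 178.35567262]
```

Emit:
jog_arm(deltas=[{"gripper": 1, "translation": [0.0014, 0.001, 0], "dr": [0, 0, -0.0444]}, {"gripper": 1, "translation": [0.0014, 0.001, 0], "dr": [0, 0, -0.0444]}, {"gripper": 1, "translation": [0, 0, 0], "dr": [0, 0, 0]}, {"gripper": 1, "translation": [0, 0, 0], "dr": [0, 0, 0]}])

```text
clock: 8.23
eef_pos: [587.4, -15.8, 178.4]
tcp_rot: [3.141, -0.002, 0.601]
contact_force: [-0.4, 2.0, 8.4]
opening: 0.261
```

```bash
python3 - <<'E'
from h import *
s=r.sense(); print(s['wrist_torque'],s['qvel'][5],s['joint_efforts'][5],s['tcp_rot'],s['eef_pos'])
E
```

```text
[0.48052633 0.02689936 0.43855305] -0.013385804389121547 0.722957756370306 [ 3.14054866e+00 -2.09424511e-03  6.01471994e-01] [587.44503915 -15.78881601 178.36280605]
```

Emit:
jog_arm(deltas=[{"gripper": 1, "translation": [-0.0014, -0.001, 0], "dr": [0, 0, 0.05]}, {"gripper": 1, "translation": [-0.0014, -0.001, 0], "dr": [0, 0, 0.05]}, {"gripper": 1, "translation": [0, 0, 0], "dr": [0, 0, 0]}])

```text
clock: 8.48
eef_pos: [587.2, -16.3, 178.3]
tcp_rot: [3.14, -0.002, 0.763]
contact_force: [0.8, 0.5, 7.0]
opening: 0.265
```

```bash
python3 - <<'E'
from h import *
s=r.sense(); print(s['wrist_torque'],s['tcp_rot'],s['eef_pos'],s['contact_force'])
E
```

```text
[ 0.06090355 -0.15655265  0.12802971] [ 3.13984294e+00 -1.77945164e-03  7.63305293e-01] [587.20205151 -16.28665096 178.29834176] [0.77002157 0.51419546 6.9939063 ]
```

Emit:
jog_arm(deltas=[{"gripper": 1, "translation": [0, 0, 0], "dr": [0, 0, 0.04]}, {"gripper": 1, "translation": [0, 0, 0.05], "dr": [0, 0, 0]}, {"gripper": 1, "translation": [0, 0, 0.1], "dr": [0, 0, 0]}, {"gripper": 1, "translation": [0, 0, 0.15], "dr": [0, 0, 0]}, {"gripper": 1, "translation": [0, 0, 0.2], "dr": [0, 0, 0]}, {"gripper": 1, "translation": [0.1, -0.1, 0.2], "dr": [0, 0, 0]}, {"gripper": 1, "translation": [0.2, -0.2, 0.05], "dr": [0, 0, 0]}, {"gripper": 1, "translation": [0.15, -0.15, 0], "dr": [0, 0, 0]}, {"gripper": 1, "translation": [0, 0, 0], "dr": [0, 0, 0]}, {"gripper": 1, "translation": [0, 0, 0], "dr": [0, 0, 0]}, {"gripper": 1, "translation": [0, 0, 0], "dr": [0, 0, 0]}])

```text
clock: 9.4
eef_pos: [630.3, -61.0, 251.9]
tcp_rot: [-3.14, 0.001, 0.818]
contact_force: [-0.2, -0.0, -1.5]
opening: 0.266
```

```bash
python3 - <<'E'
from h import *
f='w6'; im=snap('wrist',f); s=r.sense(); print(s['clock'],s['eef_pos'],s['tcp_rot'],s['opening'])
g=cv2.cvtColor(im,6); c=proj(f,(589.4,-18.2,92),True); print(c); u,v=c.round().astype(int)
m=np.zeros_like(g); cv2.circle(m,(int(u),int(v)),12,255,-1); m[g>=105]=0
n,l,st,ce=cv2.connectedComponentsWithStats(m); k=1+np.argmax(st[1:,4]); ys,xs=np.nonzero(l==k)
P=np.array([onz(f,(x,y),92,True)[:2] for x,y in zip(xs,ys)],np.float32); print(st[k],cv2.minAreaRect(P))
d=cv2.fitLine(P,cv2.DIST_L2,0,.01,.01).ravel(); print('slot dir',np.degrees(np.arctan2(d[1],d[0])))
e=s['eef_pos'];y=s['tcp_rot'][2]; print('tip px',proj(f,e+3.7*np.array([np.sin(y),-np.cos(y),0])-[0,0,92.4],True))
cv2.imwrite('pics/c6.png',im[:,60:600])
E
```

```text
9.45 [630.22998036 -60.78601871 251.92704522] [-3.14022360e+00  8.07135250e-04  8.18283947e-01] 0.26354374521473045
[322.6 132.6]
[318 121  10  25 139] ((589.8469848632812, -18.317340850830078), (5.26063871383667, 21.07529640197754), 58.392242431640625)
slot dir -32.325966
tip px [318.8 224.2]
```

View pics/c6.png

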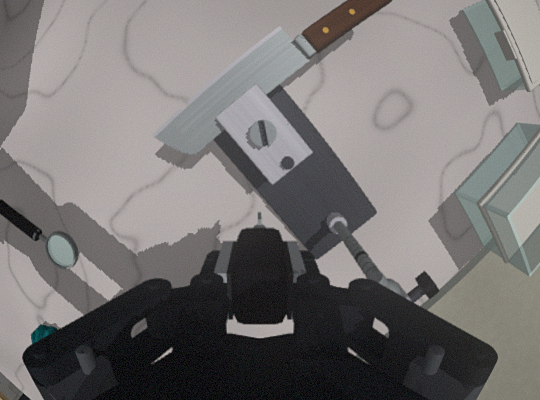

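The slot has turned clockwise from 12.3° to −32.3° (0.78 rad). Torque rose elastically to 0.44 N m, well above the 0.12 needed to turn the screw, so it is at its stop. The driver is still upright in the jaws, so it goes back to the block.

Emit:
jog_arm(deltas=[{"gripper": 1, "translation": [-0.1, 0.2, 0], "dr": [0, 0, 0.02]}, {"gripper": 1, "translation": [-0.18, 0.35, 0], "dr": [0, 0, 0.02]}, {"gripper": 1, "translation": [-0.18, 0.35, 0], "dr": [0, 0, 0.02]}, {"gripper": 1, "translation": [-0.18, 0.35, 0], "dr": [0, 0, 0.013]}, {"gripper": 1, "translation": [-0.18, 0.35, 0], "dr": [0, 0, 0]}, {"gripper": 1, "translation": [-0.18, 0.35, 0], "dr": [0, 0, 0]}, {"gripper": 1, "translation": [-0.18, 0.35, 0], "dr": [0, 0, 0]}, {"gripper": 1, "translation": [-0.18, 0.35, 0], "dr": [0, 0, 0]}, {"gripper": 1, "translation": [-0.18, 0.35, 0], "dr": [0, 0, 0]}, {"gripper": 1, "translation": [-0.18, 0.35, 0], "dr": [0, 0, 0]}, {"gripper": 1, "translation": [-0.18, 0.35, 0], "dr": [0, 0, 0]}, {"gripper": 1, "translation": [-0.18, 0.35, 0], "dr": [0, 0, 0]}])

```text
clock: 10.45
eef_pos: [420.9, 345.2, 252.3]
tcp_rot: [-3.141, 0.0, 0.934]
contact_force: [0.9, 1.0, -0.9]
opening: 0.266
```

Emit:
jog_arm(deltas=[{"gripper": 1, "translation": [-0.043, 0.146, -0.2], "dr": [0, 0, 0]}, {"gripper": 1, "translation": [0, 0, -0.3], "dr": [0, 0, 0]}, {"gripper": 1, "translation": [0, 0, 0], "dr": [0, 0, 0]}, {"gripper": 1, "translation": [0, 0, 0], "dr": [0, 0, 0]}, {"gripper": 1, "translation": [0, 0, 0], "dr": [0, 0, 0]}])

```text
clock: 10.87
eef_pos: [418.9, 358.1, 203.1]
tcp_rot: [3.141, 0.0, 0.933]
contact_force: [-1.0, -0.4, -0.9]
opening: 0.263
```

```bash
python3 - <<'E'
from h import *
f='w7'; im=snap('wrist',f); s=r.sense(); print(s['clock'],s['eef_pos'],s['tcp_rot'],s['opening'])
h=cv2.cvtColor(im,40)
w=((h[...,1]>75)&(h[...,0]<25)).astype(np.uint8)*255; w[260:]=0
n,l,st,ce=cv2.connectedComponentsWithStats(w); k=1+np.argmax(st[1:,4]); print(st[k])
q=cv2.convexHull(np.argwhere(l==k)[:,::-1].astype(np.int32))[:,0]; print(cv2.approxPolyDP(q.reshape(-1,1,2),3,True)[:,0].tolist())
a=np.radians(77.2)
for c0 in((420.1,356.2),):
  R=np.array([[np.cos(a),-np.sin(a)],[np.sin(a),np.cos(a)]])
  print([proj(f,(R@np.array(t)*37.5+c0).tolist()+[50],True).tolist() for t in((-1,-1),(1,-1),(1,1),(-1,1))])
E
```

```text
10.9167 [419.45629514 358.23904512 203.66241691] [ 3.14122896e+00 -1.34962815e-03  9.32407012e-01] 0.2663578940240077
[ 264  144  108   99 5955]
[[371, 220], [339, 234], [294, 241], [264, 181], [273, 172], [337, 144]]
[[297.7, 251.0], [371.0, 220.9], [339.6, 146.0], [262.7, 180.2]]
```

Emit:
jog_arm(deltas=[{"gripper": 1, "translation": [-0.012, 0.005, -0.25], "dr": [0, 0, 0]}, {"gripper": 1, "translation": [0, 0, -0.25], "dr": [0, 0, 0]}, {"gripper": 1, "translation": [0, 0, -0.1], "dr": [0, 0, 0]}, {"gripper": 1, "translation": [0, 0, -0.1], "dr": [0, 0, 0]}, {"gripper": 1, "translation": [0, 0, -0.05], "dr": [0, 0, 0]}, {"gripper": 1, "translation": [0, 0, 0], "dr": [0, 0, 0]}])

```text
clock: 11.42
eef_pos: [417.9, 358.6, 127.1]
tcp_rot: [-3.142, 0.0, 0.933]
contact_force: [-0.1, -0.9, -1.8]
opening: 0.265
```

Tip 15 mm into the hole with no load. I'll continue to the seat.

Emit:
jog_arm(deltas=[{"gripper": 1, "translation": [0, 0, -0.1], "dr": [0, 0, 0]}, {"gripper": 1, "translation": [0, 0, -0.1], "dr": [0, 0, 0]}, {"gripper": 1, "translation": [0, 0, -0.07], "dr": [0, 0, 0]}, {"gripper": 1, "translation": [0, 0, -0.02], "dr": [0, 0, 0]}, {"gripper": 1, "translation": [0, 0, 0], "dr": [0, 0, 0]}, {"gripper": 1, "translation": [0, 0, 0], "dr": [0, 0, 0]}])

```text
clock: 11.92
eef_pos: [417.7, 358.8, 98.0]
tcp_rot: [-3.142, 0.0, 0.933]
contact_force: [-0.0, -0.4, 0.3]
opening: 0.265
```

Emit:
jog_arm(deltas=[{"gripper": -1, "translation": [0, 0, 0], "dr": [0, 0, 0]}, {"gripper": -1, "translation": [0, 0, 0], "dr": [0, 0, 0]}, {"gripper": -1, "translation": [0, 0, 0], "dr": [0, 0, 0]}, {"gripper": -1, "translation": [0, 0, 0], "dr": [0, 0, 0]}, {"gripper": -1, "translation": [0, 0, 0], "dr": [0, 0, 0]}, {"gripper": -1, "translation": [0, 0, 0], "dr": [0, 0, 0]}, {"gripper": -1, "translation": [0, 0, 0.2], "dr": [0, 0, 0]}, {"gripper": -1, "translation": [0, 0, 0.3], "dr": [0, 0, 0]}, {"gripper": -1, "translation": [0, 0, 0.3], "dr": [0, 0, 0]}, {"gripper": -1, "translation": [0, 0, 0.3], "dr": [0, 0, 0]}, {"gripper": -1, "translation": [0, 0, 0], "dr": [0, 0, 0]}, {"gripper": -1, "translation": [0, 0, 0], "dr": [0, 0, 0]}])

```text
clock: 12.92
eef_pos: [418.6, 359.5, 210.1]
tcp_rot: [3.141, -0.004, 0.933]
contact_force: [-0.1, -0.9, 0.1]
opening: 1.004
```

```bash
python3 - <<'E'
from h import *
f='w8'; im=snap('wrist',f); s=r.sense(); print(s['clock'],s['eef_pos'],s['opening'])
g=im.max(2); m=np.zeros_like(g); m[150:250,290:350]=(g[150:250,290:350]<60)*255
n,l,st,ce=cv2.connectedComponentsWithStats(m); k=1+np.argmax(st[1:,4]); print('handle',st[k])
cs,_=cv2.findContours((l==k).astype(np.uint8),0,1); P=np.array([onz(f,q,105,True)[:2] for q in cs[0][:,0]],np.float32); print(cv2.minAreaRect(P))
print('top pred',proj(f,(420.1,356.2,105),True))
# loupe/chip measurements from scene, w4, w6
for n_ in('w4','w6'):
    im=cv2.imread(f'pics/{n_}.png'); print(n_)
sc=snap('scene','scene1'); sd=snap('side','side1')
im=cv2.imread('pics/scene0.png'); g=im.max(2)
E
```

```text
12.9667 [417.79036579 358.85589753 208.52174005] 0.9971072009873537
handle [ 302  186   32   48 1379]
((415.8912658691406, 361.1378479003906), (23.186513900756836, 36.97983169555664), 52.393924713134766)
top pred [315.5 218.1]
w4
w6
```

The driver stands back in its hole. I'm turning the tool for the loupe grasp and stopping with the camera above the chip.

Emit:
jog_arm(deltas=[{"gripper": -1, "translation": [0, 0, 0], "dr": [0, 0, -0.079]}, {"gripper": -1, "translation": [0.03, -0.25, 0], "dr": [0, 0, -0.079]}, {"gripper": -1, "translation": [0.03, -0.25, 0], "dr": [0, 0, -0.079]}, {"gripper": -1, "translation": [0.03, -0.25, 0], "dr": [0, 0, -0.079]}, {"gripper": -1, "translation": [0.03, -0.25, 0], "dr": [0, 0, -0.079]}, {"gripper": -1, "translation": [0.03, -0.25, 0], "dr": [0, 0, -0.079]}, {"gripper": -1, "translation": [0.03, -0.25, 0], "dr": [0, 0, -0.079]}, {"gripper": -1, "translation": [0.03, -0.25, 0], "dr": [0, 0, -0.079]}, {"gripper": -1, "translation": [0.03, -0.25, 0], "dr": [0, 0, -0.079]}, {"gripper": -1, "translation": [0.03, -0.25, 0], "dr": [0, 0, -0.079]}, {"gripper": -1, "translation": [0.03, -0.25, 0], "dr": [0, 0, -0.079]}, {"gripper": -1, "translation": [0.03, -0.25, 0], "dr": [0, 0, -0.079]}])

```text
clock: 14.07
eef_pos: [449.8, 82.5, 206.9]
tcp_rot: [3.14, 0.002, -0.562]
contact_force: [1.3, 0.2, 0.0]
opening: 1.001
```

Emit:
jog_arm(deltas=[{"gripper": -1, "translation": [0.05, -0.25, 0], "dr": [0, 0, -0.079]}, {"gripper": -1, "translation": [0.05, -0.25, 0], "dr": [0, 0, -0.079]}, {"gripper": -1, "translation": [0.05, -0.25, 0], "dr": [0, 0, -0.079]}, {"gripper": -1, "translation": [0.05, -0.25, 0], "dr": [0, 0, -0.079]}, {"gripper": -1, "translation": [0.04, -0.25, 0], "dr": [0, 0, -0.079]}, {"gripper": -1, "translation": [0, -0.25, 0], "dr": [0, 0, -0.079]}, {"gripper": -1, "translation": [0, 0, 0], "dr": [0, 0, 0]}, {"gripper": -1, "translation": [0, 0, 0], "dr": [0, 0, 0]}, {"gripper": -1, "translation": [0, 0, 0], "dr": [0, 0, 0]}])

```text
clock: 14.82
eef_pos: [474.0, -65.9, 207.2]
tcp_rot: [3.14, 0.001, -1.3]
contact_force: [0.9, -0.3, 0.1]
opening: 0.997
```

```bash
python3 - <<'E'
from h import *
f='w9'; im=snap('wrist',f); s=r.sense(); print(s['clock'],s['eef_pos'],s['tcp_rot'],s['qpos'].round(2))
print(proj(f,(540,-50,71),True),proj(f,(589.5,-18.2,92),True),proj(f,(500,-352,5),True))
u,v=proj(f,(540,-50,71),True).astype(int)
print(u,v); cv2.imwrite('pics/c9.png',cv2.resize(im[max(0,v-75):v+75,u-100:u+100],None,fx=4,fy=4,interpolation=2))
E
```

```text
14.8667 [474.16693382 -65.55280414 207.45988553] [ 3.14022144e+00  8.81574006e-04 -1.29882212e+00] [-0.14  0.18  1.99  0.    0.97  1.16]
[324.6 120.7] [301.6  47.5] [535.3 227.3]
324 120
```

View pics/c9.png

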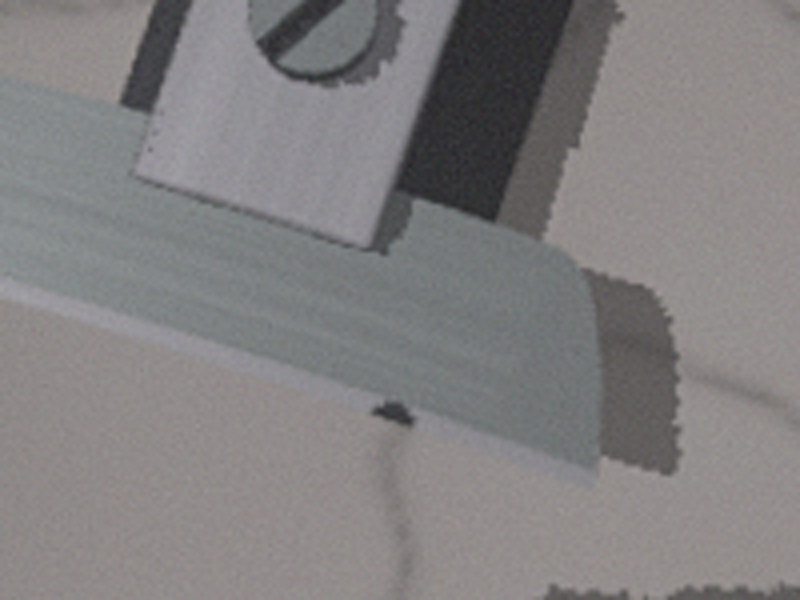

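The notch shows as a dark spot at crop (393,413), full-frame (322.2,148.2). The edge's tip corner is at full-frame (373,166).

```bash
python3 - <<'E'
from h import *
f='w9'; im=cv2.imread('pics/w9.png'); g=cv2.cvtColor(im,6)
m=np.zeros_like(g); m[140:155,312:332]=(g[140:155,312:332]<95)*255
n,l,st,ce=cv2.connectedComponentsWithStats(m); k=1+np.argmax(st[1:,4]); print(st[k],ce[k])
c=onz(f,ce[k],71,True); t=onz(f,(373.2,166.2),71,True); h=onz(f,(224,45+283/4),71,True)
print('chip',c,'tip',t,'dist',np.linalg.norm(c-t),'edge dir',np.degrees(np.arctan2(*(h-t)[1::-1])))
sr=onz(f,(224+312/4,45+15/4),92,True); print('screw',sr)
# post with groove: triangulate from scene: post pixels
for p in [(535.3,227.3)]: pass
# loupe: dark handle in scene1
sc=cv2.imread('pics/scene1.png'); mm=np.zeros(sc.shape[:2],np.uint8); mm[190:235,160:205]=(sc.max(2)[190:235,160:205]<70)*255
n,l,st,ce=cv2.connectedComponentsWithStats(mm); k=1+np.argmax(st[1:,4]); ys,xs=np.nonzero(l==k); print(st[k],ce[k])
P=np.array([onz('scene1',(x,y),14)[:2] for x,y in zip(xs,ys)],np.float32); print('loupe handle',cv2.minAreaRect(P))
E
```

```text
[317 146  10   6  34] [322.23529412 148.        ]
chip [517.9 -54.2  71. ] tip [515.  -99.1  71. ] dist 44.9935550940354 edge dir 86.17436660635204
screw [588.6 -18.8  92. ]
[173 201  26  23 165] [184.88484848 211.48484848]
loupe handle ((416.3477783203125, -378.46875), (98.22955322265625, 15.665130615234375), 16.336095809936523)
```

Emit:
jog_arm(deltas=[{"gripper": -1, "translation": [-0.02, -0.2, 0], "dr": [0, 0, 0]}, {"gripper": -1, "translation": [-0.05, -0.35, 0], "dr": [0, 0, 0]}, {"gripper": -1, "translation": [-0.05, -0.35, 0], "dr": [0, 0, 0]}, {"gripper": -1, "translation": [-0.05, -0.35, 0], "dr": [0, 0, 0]}, {"gripper": -1, "translation": [-0.05, -0.35, 0], "dr": [0, 0, 0]}, {"gripper": -1, "translation": [-0.05, -0.35, 0], "dr": [0, 0, 0]}, {"gripper": -1, "translation": [-0.05, -0.35, 0], "dr": [0, 0, 0]}, {"gripper": -1, "translation": [-0.05, -0.35, 0], "dr": [0, 0, 0]}, {"gripper": -1, "translation": [-0.07, -0.43, 0], "dr": [0, 0, 0]}, {"gripper": -1, "translation": [0, 0, 0], "dr": [0, 0, 0]}, {"gripper": -1, "translation": [0, 0, 0], "dr": [0, 0, 0]}, {"gripper": -1, "translation": [0, 0, 0], "dr": [0, 0, 0]}])

```text
clock: 15.87
eef_pos: [431.1, -371.2, 207.7]
tcp_rot: [3.141, 0.001, -1.3]
contact_force: [-0.1, 1.1, 0.4]
opening: 0.999
```

```bash
cat > lp.py <<'E'
from h import *
def loupe(f):
    im=snap('wrist',f); s=r.sense(); print(s['clock'],s['eef_pos'].round(1),s['tcp_rot'].round(4),s['qpos'].round(2))
    m=(im.max(2)<65).astype(np.uint8)*255
    u,v=proj(f,(428,-375,16),True).astype(int); n,l,st,ce=cv2.connectedComponentsWithStats(m)
    print('pred px',u,v); k=l[v,u]; print(st[k] if k else [list(x) for x in st if x[4]>300])
    if k:
        cs,_=cv2.findContours((l==k).astype(np.uint8),0,1); c=max(cs,key=cv2.contourArea)[:,0]
        print('handle',cv2.minAreaRect(np.array([onz(f,q,16,True)[:2] for q in c],np.float32)))
    h=cv2.cvtColor(im,40)
    return im
E
python3 - <<'E'
from lp import *
im=loupe('w10'); print(proj('w10',(505,-352,8),True))
E
```

```text
15.9167 [ 431.2 -370.8  207.8] [ 3.1413e+00  1.2000e-03 -1.2990e+00] [-0.71  0.32  1.8   0.    1.02  0.59]
pred px 324 191
[ 311  159   17   92 1398]
handle ((411.7023620605469, -373.96661376953125), (98.61556243896484, 16.9051513671875), 15.873642921447754)
[322.6 112.8]
```

```bash
python3 - <<'E'
from h import *
f='w10'; im=cv2.imread('pics/w10.png'); g=cv2.cvtColor(im,6)
x0,y0=260,60; s=cv2.medianBlur(g[y0:170,x0:390],3)
for a in (30,20):
  c=cv2.HoughCircles(s,cv2.HOUGH_GRADIENT,1,15,param1=80,param2=a,minRadius=20,maxRadius=36)
  if c is not None:
    for q in c[0][:4]: print(a,q[:3]+[x0,y0,0],onz(f,q[:2]+[x0,y0],8,True))
cv2.imwrite('pics/c10.png',cv2.resize(im[40:340,200:460],None,fx=2,fy=2))
u=323
print('col',[int(g[v,322]) for v in range(70,165)])
print('row',[int(g[113,c]) for c in range(275,370)])
E
```

```text
30 [319.5        116.5         29.29999924] [ 500.5 -350.     8. ]
20 [319.5        116.5         29.29999924] [ 500.5 -350.     8. ]
col [151, 151, 154, 150, 151, 150, 146, 144, 136, 140, 135, 136, 146, 142, 147, 148, 155, 143, 128, 133, 127, 116, 105, 150, 151, 145, 147, 146, 147, 147, 150, 147, 148, 146, 148, 148, 147, 145, 147, 145, 148, 145, 147, 148, 146, 145, 142, 142, 143, 144, 141, 146, 144, 145, 139, 137, 142, 137, 141, 141, 141, 138, 141, 140, 137, 144, 145, 139, 140, 137, 133, 102, 136, 133, 119, 92, 82, 82, 88, 86, 90, 84, 88, 85, 89, 91, 84, 87, 67, 50, 52, 52, 79, 103, 115]
row [154, 150, 151, 152, 150, 151, 148, 154, 149, 148, 151, 150, 150, 134, 143, 148, 122, 102, 141, 150, 150, 152, 152, 151, 155, 152, 151, 153, 155, 148, 150, 152, 152, 152, 151, 154, 151, 148, 150, 148, 150, 147, 150, 146, 148, 143, 147, 148, 145, 147, 141, 146, 142, 142, 143, 141, 139, 141, 140, 138, 142, 139, 140, 144, 140, 140, 142, 125, 123, 141, 132, 110, 107, 120, 139, 147, 151, 150, 143, 152, 147, 151, 148, 147, 151, 151, 149, 148, 148, 148, 147, 143, 139, 142, 138]
```

Emit:
jog_arm(deltas=[{"gripper": -1, "translation": [0.018, 0.025, -0.3], "dr": [0, 0, 0]}, {"gripper": -1, "translation": [0, 0, -0.4], "dr": [0, 0, 0]}, {"gripper": -1, "translation": [0, 0, -0.4], "dr": [0, 0, 0]}, {"gripper": -1, "translation": [0, 0, -0.25], "dr": [0, 0, 0]}, {"gripper": -1, "translation": [0, 0, -0.15], "dr": [0, 0, 0]}, {"gripper": -1, "translation": [0, 0, -0.1], "dr": [0, 0, 0]}, {"gripper": -1, "translation": [0, 0, -0.1], "dr": [0, 0, 0]}, {"gripper": -1, "translation": [0, 0, 0], "dr": [0, 0, 0]}, {"gripper": -1, "translation": [0, 0, 0], "dr": [0, 0, 0]}, {"gripper": -1, "translation": [0, 0, 0], "dr": [0, 0, 0]}])

```text
clock: 16.75
eef_pos: [433.5, -370.1, 39.3]
tcp_rot: [-3.141, -0.001, -1.3]
contact_force: [-0.4, -0.2, -0.4]
opening: 1.0
```

```bash
python3 - <<'E'
from h import *
f='w11'; im=snap('wrist',f); s=r.sense(); print(s['clock'],s['eef_pos'].round(1),s['tcp_rot'].round(4))
c=(432.9,-368.3,16); print(proj(f,c,True))
d=np.array([.9636,.267,0]); n=np.array([-.267,.9636,0]); g=im.max(2)
v=int(proj(f,np.array(c)+12*d,True)[1]); print(v,[(x,int(g[v,x])) for x in range(250,390,3)])
E
```

```text
16.8 [ 433.5 -370.2   39.4] [-3.1405e+00 -1.6000e-03 -1.3004e+00]
[318.9 259.6]
237 [(250, 141), (253, 152), (256, 96), (259, 100), (262, 98), (265, 103), (268, 99), (271, 101), (274, 96), (277, 103), (280, 98), (283, 107), (286, 97), (289, 95), (292, 97), (295, 91), (298, 107), (301, 36), (304, 46), (307, 46), (310, 46), (313, 43), (316, 50), (319, 42), (322, 41), (325, 50), (328, 43), (331, 43), (334, 40), (337, 95), (340, 101), (343, 95), (346, 99), (349, 100), (352, 98), (355, 91), (358, 95), (361, 98), (364, 91), (367, 99), (370, 100), (373, 96), (376, 97), (379, 99), (382, 96), (385, 95), (388, 102)]
```

The handle spans columns 300–335, so it is centred within about 1 mm. I'll descend and grip.

Emit:
jog_arm(deltas=[{"gripper": -1, "translation": [0, 0.01, -0.05], "dr": [0, 0, 0]}, {"gripper": -1, "translation": [0, 0, -0.05], "dr": [0, 0, 0]}, {"gripper": -1, "translation": [0, 0, 0], "dr": [0, 0, 0]}, {"gripper": 1, "translation": [0, 0, 0], "dr": [0, 0, 0]}, {"gripper": 1, "translation": [0, 0, 0], "dr": [0, 0, 0]}, {"gripper": 1, "translation": [0, 0, 0], "dr": [0, 0, 0]}, {"gripper": 1, "translation": [0, 0, 0], "dr": [0, 0, 0]}, {"gripper": 1, "translation": [0, 0, 0], "dr": [0, 0, 0]}, {"gripper": 1, "translation": [0, 0, 0], "dr": [0, 0, 0]}, {"gripper": 1, "translation": [0, 0, 0], "dr": [0, 0, 0]}, {"gripper": 1, "translation": [0, 0, 0], "dr": [0, 0, 0]}, {"gripper": 1, "translation": [0, 0, 0], "dr": [0, 0, 0]}], squeeze=80)

```text
clock: 17.8
eef_pos: [433.0, -369.0, 28.6]
tcp_rot: [-3.141, -0.0, -1.301]
contact_force: [-0.9, 0.3, 5.5]
opening: 0.186
```

Emit:
jog_arm(deltas=[{"gripper": 1, "translation": [0, 0, 0.05], "dr": [0, 0, 0]}, {"gripper": 1, "translation": [0, 0, 0.15], "dr": [0, 0, 0]}, {"gripper": 1, "translation": [0, 0, 0.25], "dr": [0, 0, 0]}, {"gripper": 1, "translation": [0, 0, 0.3], "dr": [0, 0, 0]}, {"gripper": 1, "translation": [0, 0, 0.25], "dr": [0, 0, 0]}, {"gripper": 1, "translation": [0, 0, 0.15], "dr": [0, 0, 0]}, {"gripper": 1, "translation": [0, 0, 0.06], "dr": [0, 0, 0]}, {"gripper": 1, "translation": [0, 0, 0], "dr": [0, 0, 0]}, {"gripper": 1, "translation": [0, 0, 0], "dr": [0, 0, 0]}, {"gripper": 1, "translation": [0, 0, 0], "dr": [0, 0, 0]}])

```text
clock: 18.63
eef_pos: [432.1, -368.2, 147.9]
tcp_rot: [3.14, 0.002, -1.301]
contact_force: [0.2, 0.4, -1.0]
opening: 0.183
```

Emit:
jog_arm(deltas=[{"gripper": 1, "translation": [0.014, 0.1, 0], "dr": [0, 0, 0]}, {"gripper": 1, "translation": [0.016, 0.25, 0], "dr": [0, 0, 0]}, {"gripper": 1, "translation": [0.016, 0.35, 0], "dr": [0, 0, 0]}, {"gripper": 1, "translation": [0.016, 0.35, 0], "dr": [0, 0, 0]}, {"gripper": 1, "translation": [0.016, 0.35, 0], "dr": [0, 0, 0]}, {"gripper": 1, "translation": [0.016, 0.35, 0], "dr": [0, 0, 0]}, {"gripper": 1, "translation": [0.016, 0.35, 0], "dr": [0, 0, 0]}, {"gripper": 1, "translation": [0.016, 0.35, 0], "dr": [0, 0, 0]}, {"gripper": 1, "translation": [0.016, 0.25, 0], "dr": [0, 0, 0]}, {"gripper": 1, "translation": [0.016, 0.15, 0], "dr": [0, 0, 0]}, {"gripper": 1, "translation": [0.016, 0.108, 0], "dr": [0, 0, 0]}, {"gripper": 1, "translation": [0, 0, 0], "dr": [0, 0, 0]}])

```text
clock: 19.63
eef_pos: [449.8, -71.1, 148.6]
tcp_rot: [3.141, 0.001, -1.299]
contact_force: [-0.7, -0.1, -1.1]
opening: 0.183
```

```bash
python3 - <<'E'
from h import *
f='w12'; im=snap('wrist',f); s=r.sense(); print(s['clock'],s['eef_pos'].round(1),s['tcp_rot'].round(4),s['contact_force'].round(2),s['opening'])
sc=snap('scene','scene2'); sd=snap('side','side2')
L=(517.9,-54.2,126); ps=proj('scene2',L); pd=proj('side2',L); pw=proj(f,L,True); print(ps,pd,pw)
def crop(im,p,h,w,k): 
    u,v=p.astype(int); u=max(u,w);v=max(v,h); return cv2.resize(im[v-h:v+h,u-w:u+w],None,fx=k,fy=k,interpolation=2)
t=np.vstack([np.hstack([crop(sc,ps+[20,15],37,50,4),crop(sd,pd+[-35,0],37,50,4)]),crop(im,pw,38,100,4)])
cv2.imwrite('pics/c12.png',t); print(t.shape)
E
```

```text
19.6833 [449.9 -72.2 148.7] [ 3.1407e+00  4.0000e-04 -1.2988e+00] [-1.26 -0.71 -1.13] 0.18588953031730887
[302.5 160.3] [346.4 197.4] [327.6 114.8]
(600, 800, 3)
```

View pics/c12.png

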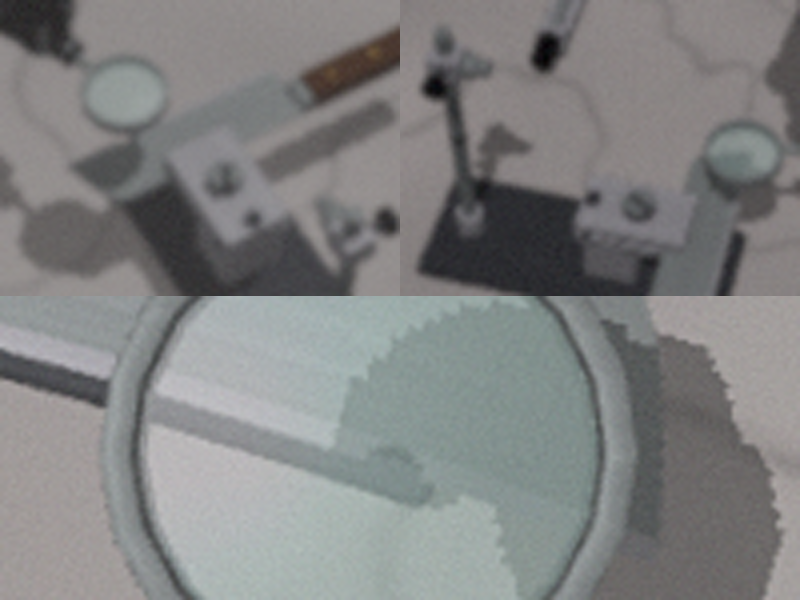

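All three crops show the loupe held over the blade. The chip is visible inside the ring, seen obliquely, at wrist-crop (395,462). The ring centre is at about scene (303.2,161.3) and side (346.6,198.6), against predictions of (302.5,160.3) and (346.4,197.4). Next I'll triangulate it and check level.

```bash
python3 - <<'E'
from h import *
f='w12'
def tri(obs):
    A=np.zeros((3,3));b=np.zeros(3)
    for n,uv,fi in obs:
        o,d=ray(n,uv,fi); d=d/np.linalg.norm(d); M=np.eye(3)-np.outer(d,d); A+=M;b+=M@o
    return np.linalg.solve(A,b)
im=cv2.imread('pics/w12.png'); g=cv2.medianBlur(cv2.cvtColor(im,6),3)
c=cv2.HoughCircles(g[40:200,240:420],cv2.HOUGH_GRADIENT,1,20,param1=80,param2=25,minRadius=50,maxRadius=75)
print(c)
W=[tuple(q[:2]+[240,40]) for q in c[0][:3]]; print(W, [onz(f,w,131,True) for w in W])
obs=[('scene2',(303.2,161.3),0),('side2',(346.6,198.6),0)]
print('sc+sd',tri(obs),'all',tri(obs+[(f,W[0],1)]))
# blob of ring outline vs. level: predicted ring px for level ring, top plane 131
e=np.array([449.9,-72.2]);L=e+[67.5,19]
for a in range(0,360,45):
    p=[*(L+30*np.array([np.cos(np.radians(a)),np.sin(np.radians(a))])),131]; print(a,proj(f,p,True),end=' ')
print(); chip_px=proj(f,(517.9,-54.2,71),True); print('chip px pred',chip_px,'L',L)
u,v=proj(f,[*L,131],True).astype(int)
for row in (v,): print('row',row,'min along',[(x,int(g[row,x])) for x in list(range(u-72,u-50,1))+list(range(u+50,u+74,1))])
print('col',u,[(y,int(g[y,u])) for y in list(range(max(v-75,0),v-50))+list(range(v+50,v+74))])
E
```

```text
[[[78.5 73.5 59.1]]]
[(np.float64(318.5), np.float64(113.5))] [array([517.3, -50.2, 131. ])]
sc+sd [517.75122776 -52.99443691 121.2240957 ] all [517.63077501 -51.79323148 121.60267185]
0 [344.   50.5] 45 [291.1  56.6] 90 [258.8  98. ] 135 [265.8 149.3] 180 [307.  180.6] 225 [358.3 174.6] 270 [390.8 134.7] 315 [385.3  83.3] 
chip px pred [325.4 116.9] L [517.4 -53.2]
row 115 min along [(253, 150), (254, 150), (255, 149), (256, 139), (257, 134), (258, 132), (259, 104), (260, 97), (261, 97), (262, 143), (263, 160), (264, 181), (265, 183), (266, 184), (267, 184), (268, 184), (269, 184), (270, 183), (271, 183), (272, 183), (273, 183), (274, 184), (375, 125), (376, 103), (377, 103), (378, 126), (379, 151), (380, 151), (381, 143), (382, 139), (383, 132), (384, 128), (385, 123), (386, 101), (387, 87), (388, 86), (389, 87), (390, 88), (391, 90), (392, 95), (393, 103), (394, 104), (395, 104), (396, 105), (397, 105), (398, 103)]
col 325 [(40, 103), (41, 96), (42, 93), (43, 88), (44, 85), (45, 86), (46, 87), (47, 89), (48, 90), (49, 107), (50, 126), (51, 130), (52, 131), (53, 134), (54, 135), (55, 134), (56, 116), (57, 101), (58, 101), (59, 131), (60, 141), (61, 151), (62, 158), (63, 163), (64, 164), (165, 166), (166, 166), (167, 166), (168, 155), (169, 141), (170, 111), (171, 108), (172, 115), (173, 139), (174, 140), (175, 138), (176, 134), (177, 131), (178, 129), (179, 124), (180, 109), (181, 102), (182, 100), (183, 102), (184, 101), (185, 101), (186, 101), (187, 99), (188, 98)]
```

```bash
python3 - <<'E'
from h import *
def tri(obs):
    A=np.zeros((3,3));b=np.zeros(3)
    for n,uv in obs:
        o,d=ray(n,uv); d=d/np.linalg.norm(d); M=np.eye(3)-np.outer(d,d); A+=M;b+=M@o
    return np.linalg.solve(A,b).round(1)
print('screw tri',tri([('scene2',(327.5,183.25)),('side2',(320.75,211.75))]))
print('screw pred',proj('scene2',(589.2,-18.4,92)),proj('side2',(589.2,-18.4,92)))
# knife handle end, blade/jaw corners as more bias checks; groove profile along post in both views
# sharpener frame from knife edge dir 86.2deg
a=np.radians(86.2-90); ux=np.array([np.cos(a),np.sin(a)])
for n in('scene2','side2'):
    im=cv2.imread(f'pics/{n}.png'); g=cv2.cvtColor(im,6)
    for L in (113,137,): pass
    S=np.array([589.2,-18.4])+ux*137  # post if screw at x=-12
    print(n,'post',proj(n,(*S,14)),proj(n,(*S,126)),proj(n,(*S,239)))
im=cv2.imread('pics/side2.png');g=cv2.cvtColor(im,6)
for v in range(166,217): print(v,g[v,268:284].tolist())
E
```

```text
screw tri [589.7 -22.1  78.5]
screw pred [328.4 179.7] [320.4 210.1]
scene2 post [353.4 232.3] [356.3 212.5] [359.7 189.3]
side2 post [279.2 216.1] [275.9 193.7] [272.  167.4]
166 [132, 127, 120, 116, 118, 123, 130, 132, 130, 132, 134, 133, 132, 132, 133, 132]
167 [129, 123, 109, 104, 108, 115, 129, 133, 133, 130, 134, 134, 133, 133, 132, 133]
168 [130, 115, 103, 94, 98, 101, 122, 132, 132, 133, 131, 135, 132, 134, 132, 133]
169 [130, 109, 91, 85, 84, 91, 109, 129, 134, 133, 134, 133, 136, 136, 134, 132]
170 [126, 107, 83, 76, 72, 79, 100, 124, 131, 133, 132, 135, 135, 136, 132, 134]
171 [128, 108, 86, 68, 67, 74, 98, 120, 126, 125, 129, 132, 134, 136, 137, 137]
172 [127, 112, 91, 73, 71, 78, 102, 117, 114, 113, 117, 127, 131, 132, 136, 136]
173 [124, 120, 100, 88, 88, 95, 113, 116, 106, 101, 104, 116, 120, 126, 131, 135]
174 [122, 120, 115, 108, 107, 111, 116, 114, 100, 101, 103, 105, 109, 117, 122, 121]
175 [110, 111, 110, 106, 109, 110, 112, 105, 94, 104, 107, 104, 100, 104, 107, 108]
176 [98, 92, 89, 85, 96, 94, 98, 91, 91, 102, 106, 99, 96, 103, 100, 94]
177 [92, 79, 67, 67, 76,
[... 2336 characters left out ...]
 62, 57, 64, 69, 62, 47, 31, 25, 31, 39]
208 [136, 133, 135, 129, 107, 73, 51, 55, 63, 65, 62, 51, 30, 30, 36, 39]
209 [133, 134, 128, 124, 94, 60, 47, 53, 60, 67, 67, 51, 38, 34, 37, 39]
210 [132, 133, 129, 116, 83, 55, 50, 53, 63, 71, 65, 62, 61, 52, 45, 43]
211 [133, 133, 127, 106, 77, 55, 55, 76, 79, 72, 65, 73, 81, 71, 48, 45]
212 [131, 130, 113, 92, 62, 42, 67, 95, 92, 78, 72, 81, 100, 85, 56, 44]
213 [129, 123, 106, 75, 46, 49, 67, 97, 101, 88, 87, 95, 102, 86, 54, 43]
214 [130, 119, 90, 59, 46, 47, 60, 84, 103, 105, 102, 109, 100, 81, 53, 44]
215 [126, 105, 76, 52, 45, 47, 55, 76, 91, 102, 105, 101, 91, 74, 51, 50]
216 [123, 93, 60, 42, 45, 47, 50, 64, 79, 92, 94, 88, 80, 66, 56, 47]
```

The kinematic height puts the lens at 125 mm and the wrist ring-scale estimates give 122–125 mm. The dark groove at side-view row 195 matches its predicted 126 mm height once the camera's row bias is allowed for. The lens is about 2.5 mm off in y, so I'll make a small correction and settle.

Emit:
jog_arm(deltas=[{"gripper": 1, "translation": [0.005, -0.02, 0.013], "dr": [0, 0, 0]}, {"gripper": 1, "translation": [0, 0, 0], "dr": [0, 0, 0]}, {"gripper": 1, "translation": [0, 0, 0], "dr": [0, 0, 0]}, {"gripper": 1, "translation": [0, 0, 0], "dr": [0, 0, 0]}, {"gripper": 1, "translation": [0, 0, 0], "dr": [0, 0, 0]}, {"gripper": 1, "translation": [0, 0, 0], "dr": [0, 0, 0]}, {"gripper": 1, "translation": [0, 0, 0], "dr": [0, 0, 0]}, {"gripper": 1, "translation": [0, 0, 0], "dr": [0, 0, 0]}])

```text
clock: 20.45
eef_pos: [450.7, -75.0, 150.5]
tcp_rot: [-3.142, -0.0, -1.301]
contact_force: [-0.2, 0.6, -1.6]
opening: 0.184
```

```bash
python3 - <<'E'
from h import *
f='w13'; im=snap('wrist',f); s=r.sense(); print(s['clock'],s['eef_pos'].round(1),s['tcp_rot'].round(4),s['qvel'].round(4),s['opening'])
g=cv2.cvtColor(im,6)
# ring outer extents + chip seen
c=cv2.HoughCircles(cv2.medianBlur(g,3)[30:210,240:420],cv2.HOUGH_GRADIENT,1,20,param1=80,param2=20,minRadius=50,maxRadius=75)
for q in c[0][:3]: print(q+[240,30,0],onz(f,q[:2]+[240,30],131,True))
# driver check in side view
sd=snap('side','side3'); m=np.zeros(g.shape,np.uint8); m[325:385,330:390]=(sd.max(2)[325:385,330:390]<55)*255
ys,xs=np.nonzero(m); print('driver side now',xs.min(),xs.max(),ys.min(),ys.max(),'(start 353 366 339 358)')
E
```

```text
20.5 [450.7 -75.  150.5] [-3.1416  0.     -1.3006] [ 0.0033 -0.0008 -0.0004 -0.0007 -0.001   0.    ] 0.18709615019229223
[318.5 113.5  59. ] [518.3 -54.2 131. ]
driver side now 352 365 339 358 (start 353 366 339 358)
```

```bash
python3 -c "
from rig import r
print(r.sign_off())"
```

```text
the job is handed in; nothing more can be done
None
```

I handed the job in at about 20.5 s with the loupe still held over the chip. `sign_off` reports no verdict, so the results below are my own checks.

- **Screw:** I turned the slotted screw clockwise with the driver. The slot went from 12.3° to −32.3°, about 0.78 rad. Torque then rose elastically to about 0.44 N m, well above the 0.12 N m needed to turn it, so I judged it at its stop. The joint value itself cannot be read.
- **Driver:** it stands back in its hole and is let go. In the side view its outline is within 1 px of the starting picture.
- **Loupe:** the lens measures (518.3, −54.2), against the chip at (517.9, −54.2). It is still, and the tool is pointing straight down. I did not measure the loupe's own level.
- **Lens height:** going by the arm, the lens centre is at about 127 mm; the groove is nominally at 126 mm. Two size estimates from the wrist camera, taken before a final raise of 1–2 mm, disagreed: about 122 and 125 mm. The true height is therefore uncertain by a few mm, probably still inside the ±6 mm allowed.
- **Check that failed:** triangulating the screw head from the scene and side views by eye gave 78.5 mm instead of 92 mm. The scene view seems to read about 3 px low, so I did not use those two views for the final height.
- **Bystanders:** I saw no sign of contact with the knife, container, stone or pumpkin, but I did not measure their positions again at the end.

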